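Unhitch the mould press arm and hold it up

TASK

Open the mould press: first take the brass knobbed weight off the press arm and stand it upright and centred on top of the narrow weight stand, without ever putting it down anywhere else. Then grip the round black latch knob, pull it sideways out of the coupler against its spring so that the arm comes free of its ball stud, and lift the arm by it until its latch end is about 10 cm higher than before. Finish holding the arm still up there (do not let go), and leave everything else on the worktop where it is.

Things in the scene. Friction and masses are not known exactly. Their poses are not given: they have to be found in the camera images.
- press: Fixed mould press: grey base plate 260 x 110 x 12 mm on the worktop. Origin on the worktop, within 5 mm of the plate's centre; +x runs from the coupler (latch) end to the hinge end, away from the robot, turned by up to 0.35 rad; z up. The steel arm lies along x over the middle, above an aluminium mould. A wall cabinet hangs over x > 0.61 m from 0.58 m up: keep lifts low.
- press_arm (a joint): angle of the arm about its hinge: 0 = down on the ball, grows as the coupler end goes up (limit 1.1). Arm 0.35 kg; it falls back if let go. Latch knob's centre: 205 mm from the hinge along the arm and 17.5 mm below it, so on its arc it goes up and slightly towards the hinge; 0.5 rad raises it 100 mm. With the latch in, the arm cannot be lifted.
- latch (a joint): how far the latch is pulled out (m): 0 = shut, 0.018 = stop. It slides along -y of the press (out of the coupler, to the right as seen from the robot). Its tooth is free of the ball from 0.009 on. The spring pulls it back with 4.5 N at 0, rising to 10 N at the stop.
- latch_knob (a point): centre of the latch knob, a black disc 40 mm in diameter, 14 mm thick, axis along y, 52 mm above the worktop at the start. An 8 mm rod on its axis joins it to the coupler, 34 mm of gap (26 beside the rod's bushing) to the coupler's wall. Can be pinched from above across its flat faces, fingertips just above the rod; it may turn between the pads. Axes: the arm's, as the press's when down.
- weight: loose brass weight, about 0.4 kg, round: body 48 mm in diameter and about 24 mm high, a neck, and on top a knob 24 mm in diameter from 34 to 52 mm above the underside. Origin at the centre of its underside, z up. It starts on the arm's round pad.
- weight_pad (a point): centre of the top of the round pad (60 mm diameter) on the arm, 84 mm above the worktop, where the weight starts
- stand: fixed weight stand, steel: foot 80 mm in diameter, thin stem, round flat top 40 mm in diameter, 65 mm high. Origin at the centre of its foot on the worktop.
- stand_top (a point): centre of the flat top of the weight stand, 65 mm above the worktop
- jar_small: bystander: small ointment jar with red lid, 45 mm in diameter, 40 mm high, origin under its centre
- roll: bystander: roll of labels, 70 mm in diameter, 36 mm high, origin under its centre
- kitchen_timer: bystander: flat white timer, 66 x 66 x 19 mm, origin under its centre
- mortar_pestle: bystander: porcelain pestle lying down, 134 mm long, 39 mm thick, origin under its centre
- amber_bottle: bystander: brown bottle, 48 mm in diameter, 100 mm high, origin under its centre
- hinge (a point): middle of the arm's hinge axis, which runs along y of the press; at x = +115 mm, y = 0, z = 70 mm of the press, between two cheeks 52 mm over all, top at 89 mm. Fixed to the press, with its axes.
- coupler_top (a point): centre of the top of the coupler on the free end of the arm: a grey housing 54 x 46 mm (x, y), 43 mm high, its top 84 mm above the worktop at the start. It covers the ball stud and goes up with the arm.
There are look-alikes about, which are no part of the job. There is more than one size of the weight; the one meant has the size given above.

How it is judged:
By the outcome, as a careful person would: the job done as asked, in the order asked, and still so for the second after the job is handed in, while the arm keeps its last pose, push and grip.
It also fails if it takes over 53 s, if anything falls off the work surface, if the arm or the gripper's body presses on something with over 40 N, if the wrist force passes 120 N, or if a joint passes its speed limit or range.

ROBOT

A 6-joint arm with a two-finger parallel gripper is mounted at the origin on a cart in front of the work surface, level with it; the furniture and walls round the work are solid. World frame = base frame: x ahead of the robot, y to its left, z up, the work surface at z = 0. Lengths are in m, angles in rad, forces in N, time in s.
With the tool pointing down it reaches from about 0.3 to 0.875 m from the base axis. Payload 6.4 kg.
Tool frame: the origin (TCP) lies midway between the tips of the shut fingers; the grasp point (between the pads) lies 19 mm behind it; y points along the fingers, x is the direction in which the jaws open and shut, and the axes are right-handed (so a half turn about y gives the same grasp; the last joint's range is limited). The gripper opens to 85 mm and grips with 20 to 120 N. Pads are 22 mm wide; open, the fingers measure 114 mm over their backs; the gripper's body (76 mm by 85 mm) begins 54 mm behind the grasp point. The pads swing forward as they close: fully open they stand 13 mm farther back than shut.
Start: joints at [1.038, 0.181, 1.607, -0, 1.354, -0.206], TCP at [0.185, 0.545, 0.231] pointing down, gripper open.
Joint ranges: [-2.99, 2.99], [-0.89, 2.07], [0.3, 2.58], [-1.14, 4.28], [0, 2.63], [-3.12, 3.12]. Speed limits (rad/s): [2.57, 2.57, 3.01, 3.14, 3.14, 3.14].

INTERFACE

Orientations are given as a unit quaternion [w, x, y, z].
In Python, from bench import ctrl gives the robot as it stands.
- The arm moves only by the tool step_arm, never from a script. Its argument "commands" is a list of rows, each a list of 7 numbers: the turn, a rotation vector about the tool's x, y, z in units of 6 degrees (1.0 is 6 degrees), then the shift along the tool's x, y, z in units of 30 mm (1.0 is 30 mm), then the opening, from 0 (shut) to 1 (fully open). A call has 1 to 10 rows; each row shifts and turns the commanded pose from where the row before left it, along the tool's axes as they then stand; what a row does not reach is not made up. A row lasts 1/10 s, in which the tool goes at most 50 mm and 8.59 degrees, less where a joint would pass 70% of its speed; a pose out of reach is approached as far as the arm can. A call with a number of a shift or a turn outside -1 to 1 is refused whole. A call with a gripper value outside its range is refused whole. The fingers move at their own pace and stop on an object; the grip force is fixed at half the most. Time passes only in rows, so rows that do not move let the fingers close. It gives the time, the measured TCP pose, the force and the opening at its end, in the units of the state.
- ctrl.get_obs(): the state, without advancing time (a new reading comes with each control period).
- ctrl.camera(name): name is "scene" or "top"; returns (picture, depth): 420x560x3 uint8, blue, green, red; 420x560 float32, m along the optical axis (not along the pixel's ray), 0 where there is no reading.
- ctrl.get_calibration(name): a dict with "intrinsics" (3x3 intrinsics, pixels), "D" ([k1, k2, p1, p2, k3] as OpenCV has them; the pictures are not rectified), "R" (3x3) and "t" (3): a world point X has camera coordinates R X + t. Camera axes: x right, y down, z forward; pixel columns grow to the right and rows downward; lengths in m; the calibration is good to about 2 mm. A picture is of the moment at which its call begins. get_calibration takes no time and is no camera call.
- ctrl.hand_in(): hands the job in, once; it reports no verdict.
Trained networks look in the newest picture that a camera, given by its name, has taken for a name from the list of things; names that differ only in an ending like _2 or _b are one class to them, and where a whole thing is asked for, a point or a joint stands for the part that bears it (a point fixed in the world has none). Each returns a list of dicts, best first, with "p" (0 to 1); they miss things now and then, are a little off and sometimes report something else, mostly with a low value. They report only what shows in the picture. A call takes as long as a camera call. They do not tell look-alikes from the thing itself.
- ctrl.boxes_of(thing, camera): "point" ([x, y, z] in m, in the coordinates of the camera as it stood for that picture, good to about 4 mm: the middle of the surface that is visible of it).
- ctrl.silhouettes(thing, camera): "pixels" (420x560 bool, what is visible of it).
The state is a dict: "time_s": time; "q": joint angles; "dq": joint speeds; "joint_efforts": joint torques, N m; "eef_pos": TCP position; "eef_rot": TCP orientation; "wrist_force": force on the tool from outside, world axes, zero at the start; "torque": the same for the moment, N m; "opening": opening from 0.0 (shut) to 1.0 (fully open).
Only numpy, scipy, OpenCV 4.12 (cv2) and the standard library are available. Lean on these libraries where they do the work, as an engineer would, in place of code of your own. Each camera call takes 0.05 s, during which the arm holds its last target.

## Working session

There is one attempt and no reset: what is moved stays moved. The work goes in short steps, Python scripts to look and compute and a tool call to move; the robot and the scene stay as the last step left them, time stands still between calls to the robot, and variables do not carry over. Pictures are saved under pics/ and viewed, and the job is handed in when it is done.

Besides the shell and the picture viewer there is one more tool, called after ">>>" by a JSON object that holds its "method" and its "body". step_arm: Moves the arm, as the interface text tells. Its arguments: {"type":"object","properties":{"commands":{"type":"array"}},"required":["commands"]}

```bash
mkdir -p pics; ls
cat > h.py <<'E'
import numpy as np, cv2
from bench import ctrl
from scipy.spatial.transform import Rotation as Ro
def cal(n):
    c=ctrl.get_calibration(n); return np.array(c["intrinsics"]),np.array(c["D"]),np.array(c["R"]),np.array(c["t"])
def cloud(n,d):
    K,D,R,t=cal(n); v,u=np.mgrid[0:420,0:560]
    p=cv2.undistortPoints(np.stack([u,v],-1).reshape(-1,1,2).astype(float),K,D).reshape(420,560,2)
    X=np.dstack([p,np.ones((420,560))])*d[...,None]
    return (X-t)@R
def proj(n,X):
    K,D,R,t=cal(n); return cv2.projectPoints(np.atleast_2d(X).astype(float),cv2.Rodrigues(R)[0],t,K,D)[0].reshape(-1,2)
def toW(n,p):
    K,D,R,t=cal(n); return (np.array(p)-t)@R
def st():
    o=ctrl.get_obs(); print({k:np.round(o[k],4).tolist() for k in ("time_s","q","eef_pos","eef_rot","wrist_force","opening")}); return o
E
python3 - <<'E'
from h import *
o=st()
for n in ("scene","top"):
    im,d=ctrl.camera(n); cv2.imwrite(f"pics/{n}0.png",im); np.save(f"{n}0.npy",d)
    K,D,R,t=cal(n); print(n,-R.T@t)
    for th in ("weight","stand","latch_knob","press","coupler_top"):
        for b in ctrl.boxes_of(th,n): print(th,round(b["p"],2),np.round(toW(n,b["point"]),3),proj(n,toW(n,b["point"])).round())
E
```

```text
pics
{'time_s': 0.0, 'q': [1.0377, 0.1815, 1.608, -0.0, 1.3538, -0.2063], 'eef_pos': [0.1843, 0.5441, 0.2304], 'eef_rot': [-0.5744, 0.5749, 0.4114, -0.4126], 'wrist_force': [-0.4968, 0.0678, -0.5256], 'opening': 1.002}
scene [-0.0813228  -0.43484391  0.98322754]
weight 0.63 [0.487 0.054 0.019] [[234. 221.]]
weight 0.59 [0.504 0.171 0.104] [[200. 182.]]
stand 0.84 [ 0.528 -0.24   0.008] [[331. 255.]]
latch_knob 0.65 [0.43  0.117 0.058] [[203. 218.]]
latch_knob 0.53 [ 0.526 -0.239  0.009] [[331. 255.]]
press 0.73 [0.504 0.162 0.019] [[207. 203.]]
coupler_top 0.62 [0.462 0.166 0.077] [[194. 199.]]
top [-0.25993605  0.1221709   1.71166615]
weight 0.54 [0.503 0.181 0.109] [[208. 220.]]
weight 0.53 [0.41  0.026 0.021] [[259. 245.]]
weight 0.52 [0.493 0.059 0.019] [[245. 226.]]
stand 0.64 [ 0.527 -0.23   0.007] [[321. 203.]]
latch_knob 0.39 [0.431 0.13  0.067] [[227. 241.]]
press 0.8 [0.513 0.168 0.012] [[214. 228.]]
coupler_top 0.84 [0.465 0.175 0.078] [[212. 233.]]
coupler_top 0.35 [ 0.411 -0.524  0.016] [[408. 213.]]
```

View pics/scene0.png

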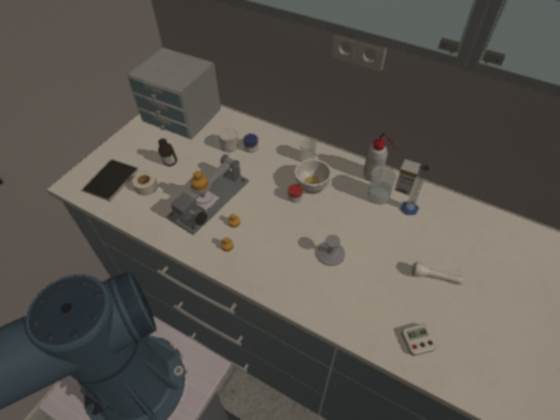

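View pics/top0.png

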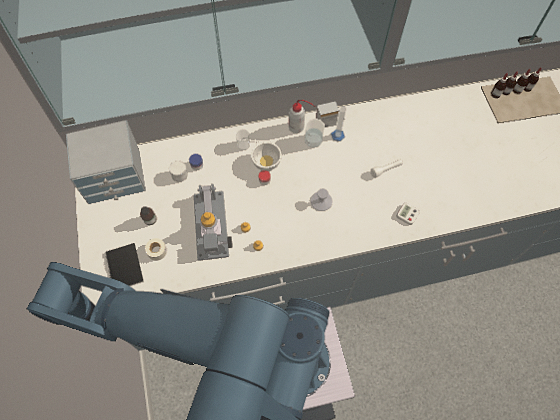

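Run:
```python
import cv2
a=cv2.imread("pics/scene0.png")[150:300,150:350]; cv2.imwrite("pics/crop0.png",cv2.resize(a,None,fx=4,fy=4,interpolation=cv2.INTER_CUBIC))
a=cv2.imread("pics/top0.png")[170:290,180:340]; cv2.imwrite("pics/crop0t.png",cv2.resize(a,None,fx=5,fy=5,interpolation=cv2.INTER_CUBIC))
```

```text
(no output)
```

View pics/crop0.png

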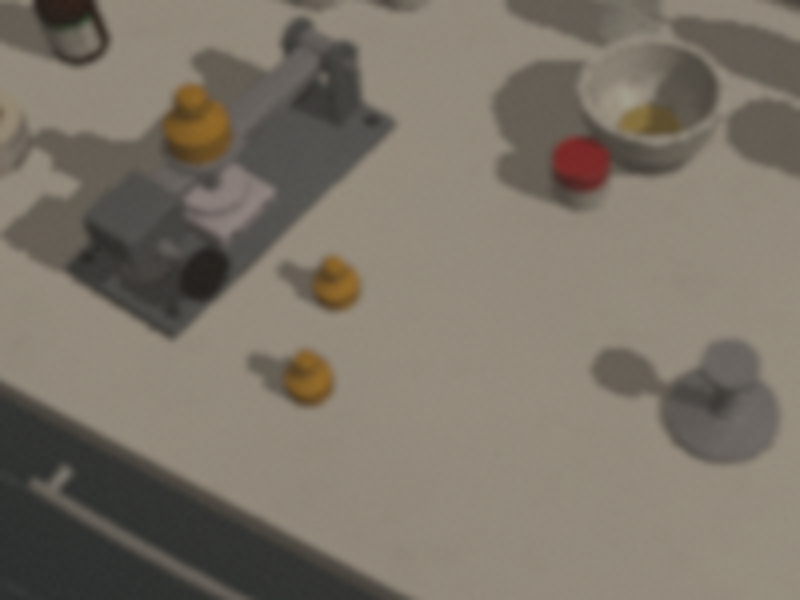

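View pics/crop0t.png

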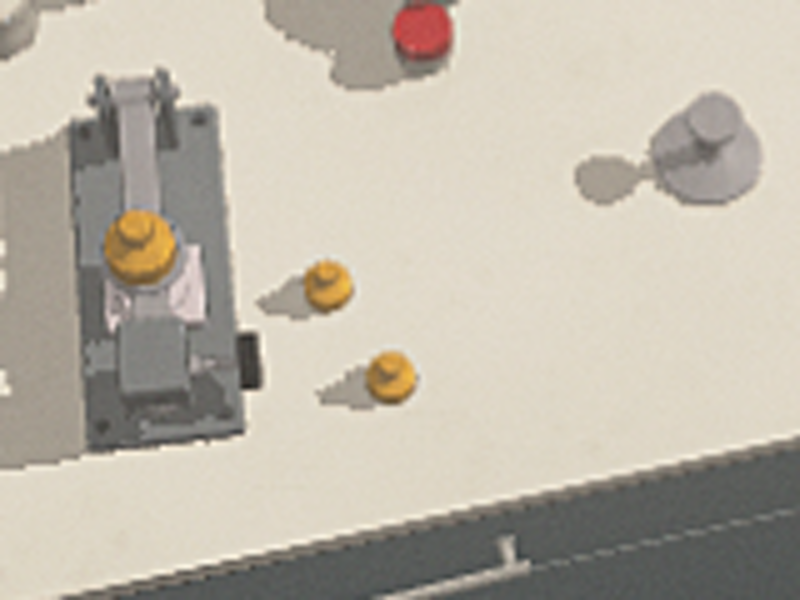

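The brass weights are at scene pixels (200,182) on the press arm, and (234,221) and (227,244) on the worktop. The one on the arm is clearly bigger and sits on the pad, so it is the one meant. There is one stand, at (331,245). The latch knob is the black disc at (202,218). Next I measure these accurately.

```bash
cat > meas.py <<'E'
from h import *
def masks(n):
    im,d=ctrl.camera(n); C=cloud(n,d); return im,d,C
E
python3 - <<'E'
from h import *
for n in ("scene","top"):
    im=cv2.imread(f"pics/{n}0.png"); d=np.load(f"{n}0.npy"); C=cloud(n,d); hsv=cv2.cvtColor(im,cv2.COLOR_BGR2HSV)
    ok=d>0
    table=ok&(abs(C[...,2])<.012)&(C[...,0]>.35)&(C[...,0]<.7)&(abs(C[...,1])<.1)
    print(n,"table z",np.median(C[table][:,2]),C[table][:,2].std())
    br=(hsv[...,0]>12)&(hsv[...,0]<25)&(hsv[...,1]>150)
    k,l,s,c=cv2.connectedComponentsWithStats(br.astype(np.uint8))
    for i in range(1,k):
        if s[i,4]>25:
            P=C[(l==i)&ok]; e=np.percentile(P,[3,97],axis=0)
            print(" brass",c[i].round(1),s[i,4],np.median(P,0).round(4),e.round(3).tolist())
            if P[:,2].max()>.1:
                for a,b in((.085,.11),(.11,.125),(.125,.15)):
                    Q=P[(P[:,2]>a)&(P[:,2]<b)]; 
                    if len(Q):print("   ",a,b,len(Q),Q.mean(0).round(4),np.percentile(Q,[3,97],axis=0).round(3).tolist())
    # stand
    m=ok&(C[...,2]>.05)&(C[...,2]<.08)&(abs(C[...,0]-.53)<.06)&(abs(C[...,1]+.24)<.06)
    P=C[m]; print(" stand top",len(P),P.mean(0).round(4),np.percentile(P,[3,97],axis=0).round(4).tolist())
    m=ok&(C[...,2]>.003)&(C[...,2]<.02)&(abs(C[...,0]-.53)<.07)&(abs(C[...,1]+.24)<.07)
    P=C[m]; print(" foot",len(P),P.mean(0).round(4),np.percentile(P,[1,99],axis=0).round(4).tolist())
    # coupler top
    m=ok&(C[...,2]>.076)&(C[...,2]<.092)&(abs(C[...,0]-.45)<.05)&(abs(C[...,1]-.17)<.05)&~br
    k,l=cv2.connectedComponents(m.astype(np.uint8)); 
    i=np.argmax(np.bincount(l[m])); m=l==i
    P=C[m]; r=cv2.minAreaRect(P[:,:2].astype(np.float32)*1000); print(" coupler",len(P),P.mean(0).round(4),r)
    # dark knob
    m=ok&(hsv[...,2]<50)&(C[...,2]>.02)&(C[...,2]<.085)&(abs(C[...,0]-.43)<.05)&(abs(C[...,1]-.12)<.04)
    P=C[m]; print(" knob",len(P),np.median(P,0).round(4),np.percentile(P,[3,97],axis=0).round(4).tolist())
    # plate & everything above 6mm
    m=ok&(C[...,2]>.006)&(C[...,2]<.02)&(abs(C[...,0]-.51)<.17)&(abs(C[...,1]-.17)<.1)&~br
    P=C[m]; r=cv2.minAreaRect(P[:,:2].astype(np.float32)*1000); print(" plate",len(P),r)
    sil=ctrl.silhouettes
E
```

```text
scene table z -0.00070692474554926 0.002168604273410466
 brass [199.  181.2] 192 [0.5016 0.1719 0.1086] [[0.487, 0.158, 0.092], [0.521, 0.19, 0.135]]
    0.085 0.11 120 [0.4997 0.1705 0.104 ] [[0.486, 0.157, 0.092], [0.521, 0.191, 0.11]]
    0.11 0.125 34 [0.5046 0.175  0.1142] [[0.493, 0.164, 0.11], [0.522, 0.188, 0.124]]
    0.125 0.15 38 [0.5057 0.1763 0.1318] [[0.499, 0.169, 0.126], [0.514, 0.185, 0.136]]
 brass [233.7 220.6] 81 [0.486  0.0536 0.0183] [[0.476, 0.043, 0.011], [0.498, 0.067, 0.039]]
 brass [226.8 244.3] 86 [0.4077 0.0237 0.0184] [[0.397, 0.014, 0.011], [0.419, 0.036, 0.038]]
 stand top 159 [ 0.5347 -0.2346  0.0638] [[0.5176, -0.2517, 0.0591], [0.5527, -0.2177, 0.0673]]
 foot 474 [ 0.5274 -0.2377  0.0076] [[0.4697, -0.3027, 0.0031], [0.5869, -0.1779, 0.0171]]
 coupler 354 [0.4464 0.1828 0.0822] ((454.5503234863281, 183.92323303222656), (49.564823150634766, 92.872802734375), 82.56687927246094)
 knob 107 [0.4256 0.119  0.0617] [[0.4114, 0.1147, 0.0437], [0.4413, 0.13, 0.0725]]
 plate 1255 ((504.396728515625, 155.351318359375), (171.41510009765625, 307.6152648925781), 
[... 270 characters left out ...]
8 [0.5019 0.1748 0.113 ] [[0.489, 0.163, 0.11], [0.517, 0.192, 0.118]]
    0.125 0.15 26 [0.509  0.1796 0.1356] [[0.502, 0.17, 0.128], [0.516, 0.189, 0.143]]
 brass [245.5 226.5] 45 [0.4884 0.0575 0.0203] [[0.478, 0.046, 0.008], [0.501, 0.074, 0.041]]
 brass [258.3 244.8] 43 [0.4092 0.028  0.0229] [[0.399, 0.018, 0.01], [0.42, 0.043, 0.042]]
 stand top 94 [ 0.5371 -0.2341  0.0656] [[0.5203, -0.2506, 0.0568], [0.5556, -0.2176, 0.0732]]
 foot 549 [ 0.527  -0.2371  0.0077] [[0.4608, -0.3078, 0.0031], [0.5982, -0.1709, 0.0172]]
 coupler 261 [0.4483 0.1858 0.0839] ((455.5373229980469, 185.24363708496094), (49.02644348144531, 93.67942810058594), 83.53120422363281)
  return _methods._mean(a, axis=axis, dtype=dtype,
  ret = um.true_divide(
Traceback (most recent call last):
IndexError: index -1 is out of bounds for axis 0 with size 0
```

```bash
cat >> h.py <<'E'
def ray(n,uv,z):
    K,D,R,t=cal(n); p=cv2.undistortPoints(np.array(uv,float).reshape(-1,1,2),K,D).reshape(-1,2)
    d=np.c_[p,np.ones(len(p))]@R; c=-R.T@t
    return c+d*((z-c[2])/d[:,2])[:,None]
def hullmask(n,parts,S=4):
    m=np.zeros((420*S,560*S),np.uint8)
    for P in parts:
        h=cv2.convexHull(((proj(n,P)+.5)*S).astype(np.float32)); cv2.fillConvexPoly(m,np.round(h).astype(np.int32),1)
    return m
def cyl(r,z0,z1):
    a=np.linspace(0,2*np.pi,40); c=np.c_[r*np.cos(a),r*np.sin(a)]
    return np.r_[np.c_[c,0*a+z0],np.c_[c,0*a+z1]]
E
python3 - <<'E'
from h import *
from scipy.optimize import minimize
np.set_printoptions(suppress=True)
W=[cyl(.024,0,.024),cyl(.008,.02,.036),cyl(.012,.034,.052)]
S=4
for n in ("scene","top"):
    im=cv2.imread(f"pics/{n}0.png"); hsv=cv2.cvtColor(cv2.resize(im,None,fx=S,fy=S,interpolation=cv2.INTER_LINEAR),cv2.COLOR_BGR2HSV)
    m=((hsv[...,0]>10)&(hsv[...,0]<27)&(hsv[...,1]>125)).astype(np.uint8)
    k,l,s,c=cv2.connectedComponentsWithStats(m)
    u=proj(n,[.505,.176,.11])[0]*S; i=l[int(u[1]),int(u[0])]; m=(l==i)
    f=lambda p:-(lambda r:(m&r).sum()/(m|r).sum())(hullmask(n,[w+[p[0],p[1],.084] for w in W])>0)
    r=minimize(f,[.505,.177],method="Nelder-Mead",options=dict(initial_simplex=[[.5,.17],[.51,.175],[.505,.185]],xatol=2e-4))
    print(n,"weight",r.x.round(4),-r.fun)
print("plate scene BR,FR,FL",ray("scene",[[249,180.5],[193,233.75],[167.5,216]],.012).round(4))
print("plate top BR,FR,FL,BL",ray("top",[[223.5,191],[228.6,256.4],[198,260],[194.5,193.5]],.012).round(4))
print("couplertop top FL FR BR BL",ray("top",[[204.5,249],[217.7,247.5],[217.5,233.5],[204,234.5]],.084).round(4))
print("couplertop scene FL FR BR BL",ray("scene",[[172,205],[182.5,213],[194.5,202.5],[183,193.5]],.084).round(4))
print("knob scene",ray("scene",[[202,218]],.052).round(4),"knob top-edge top cam",ray("top",[[230,236.5],[232,247.5]],.06).round(4))
for n in("scene","top"):
    d=np.load(f"{n}0.npy"); C=cloud(n,d)
    m=(d>0)&(C[...,2]>.07)&(C[...,2]<.1)&(abs(C[...,0]-.6)<.05)&(abs(C[...,1]-.16)<.06)
    P=C[m]; print(n,"hinge",len(P),P.mean(0).round(4),np.percentile(P,[3,97],axis=0).round(4).tolist())
a=cv2.imread("pics/scene0.png")[215:275,295:365]; cv2.imwrite("pics/stand.png",cv2.resize(a,None,fx=8,fy=8,interpolation=cv2.INTER_CUBIC))
a=cv2.imread("pics/top0.png")[180:220,300:340]; cv2.imwrite("pics/standt.png",cv2.resize(a,None,fx=10,fy=10,interpolation=cv2.INTER_CUBIC))
E
```

```text
scene weight [0.5116 0.1851] 0.7531230150328181
top weight [0.5132 0.1818] 0.762639527248851
plate scene BR,FR,FL [[0.6486 0.1058 0.012 ]
 [0.3953 0.1336 0.012 ]
 [0.4097 0.2386 0.012 ]]
plate top BR,FR,FL,BL [[0.6513 0.1086 0.012 ]
 [0.3955 0.1372 0.012 ]
 [0.4057 0.243  0.012 ]
 [0.6647 0.2147 0.012 ]]
couplertop top FL FR BR BL [[0.4113 0.2104 0.084 ]
 [0.4069 0.1663 0.084 ]
 [0.4572 0.1581 0.084 ]
 [0.4636 0.2034 0.084 ]]
couplertop scene FL FR BR BL [[0.41   0.2029 0.084 ]
 [0.4019 0.1594 0.084 ]
 [0.4484 0.1536 0.084 ]
 [0.4591 0.2026 0.084 ]]
knob scene [[0.432  0.1214 0.052 ]] knob top-edge top cam [[0.4473 0.1187 0.06  ]
 [0.4061 0.1196 0.06  ]]
scene hinge 319 [0.6082 0.1669 0.078 ] [[0.5527, 0.1395, 0.0708], [0.6466, 0.1896, 0.0872]]
top hinge 250 [0.6088 0.1697 0.0805] [[0.5558, 0.1423, 0.072], [0.6477, 0.1911, 0.0907]]
```

View pics/stand.png

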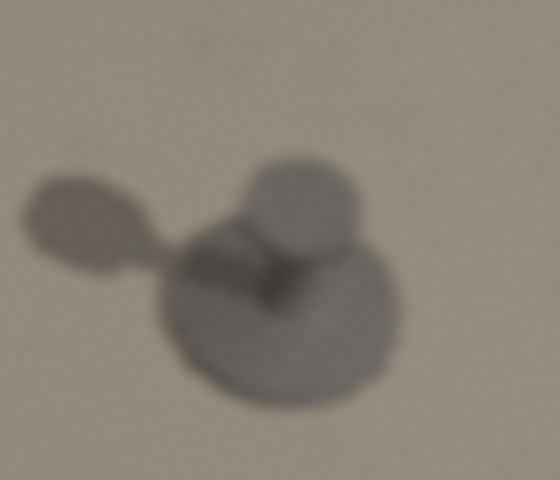

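View pics/standt.png

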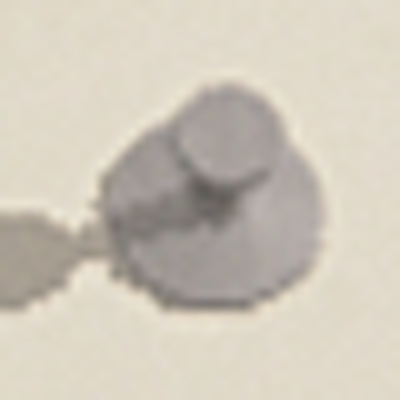

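Run:
```python
from h import *
print("stand top scene",ray("scene",[[300/8+295-.44,206/8+215-.44]],.065),"top",ray("top",[[322.55,192.85]],.065))
print("foot",ray("scene",[[282/8+294.56,306/8+214.56]],.004),ray("top",[[321.2-.45+.2,200.5]],.004))
W=[cyl(.024,0,.024),cyl(.012,.034,.052)]
y=-.11; Rz=np.array([[np.cos(y),-np.sin(y),0],[np.sin(y),np.cos(y),0],[0,0,1]]); O=np.array([.5293,.174,0])
a=np.linspace(0,2*np.pi,40)
out=[]
for n,(r0,c0,s) in (("scene",(155,155,7)),("top",(180,180,8))):
    im=cv2.imread(f"pics/{n}0.png")[r0:r0+85,c0:c0+100]; im=cv2.resize(im,None,fx=s,fy=s,interpolation=cv2.INTER_CUBIC)
    im=np.clip(im*1.5,0,255).astype(np.uint8)
    def dr(X,col,cl=True):
        p=(proj(n,X)-[c0,r0]+.5)*s; cv2.polylines(im,[p.round().astype(np.int32)],cl,col,1,cv2.LINE_AA)
    for r,z in((.024,.084),(.024,.108),(.012,.118),(.012,.136)):
        dr(np.c_[.508+r*np.cos(a),.1775+r*np.sin(a),0*a+z],(0,255,0))
    box=lambda x0,x1,y0,y1,z:np.array([[x0,y0,z],[x1,y0,z],[x1,y1,z],[x0,y1,z]])@Rz.T+O
    dr(box(-.13,.13,-.055,.055,.012),(255,0,0)); dr(box(-.09-.027,-.09+.027,-.023,.023,.084),(0,0,255))
    dr(np.c_[-.09+.02*np.cos(a),0*a-.057,.052+.02*np.sin(a)]@Rz.T+O,(255,255,0));dr(np.c_[-.09+.02*np.cos(a),0*a-.071,.052+.02*np.sin(a)]@Rz.T+O,(255,255,0))
    dr(box(.115-.01,.115+.01,-.026,.026,.089),(255,0,255))
    cv2.imwrite(f"pics/ov_{n}.png",im)
```

```text
stand top scene [[ 0.53497655 -0.23269175  0.065     ]] top [[ 0.5376151 -0.2334671  0.065    ]]
foot [[ 0.53472332 -0.23197753  0.004     ]] [[ 0.53792273 -0.23265008  0.004     ]]
```

View pics/ov_scene.png

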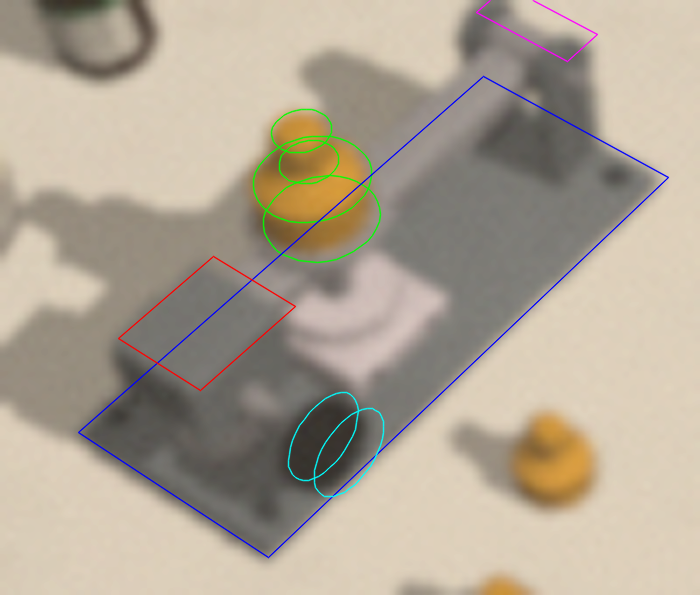

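View pics/ov_top.png

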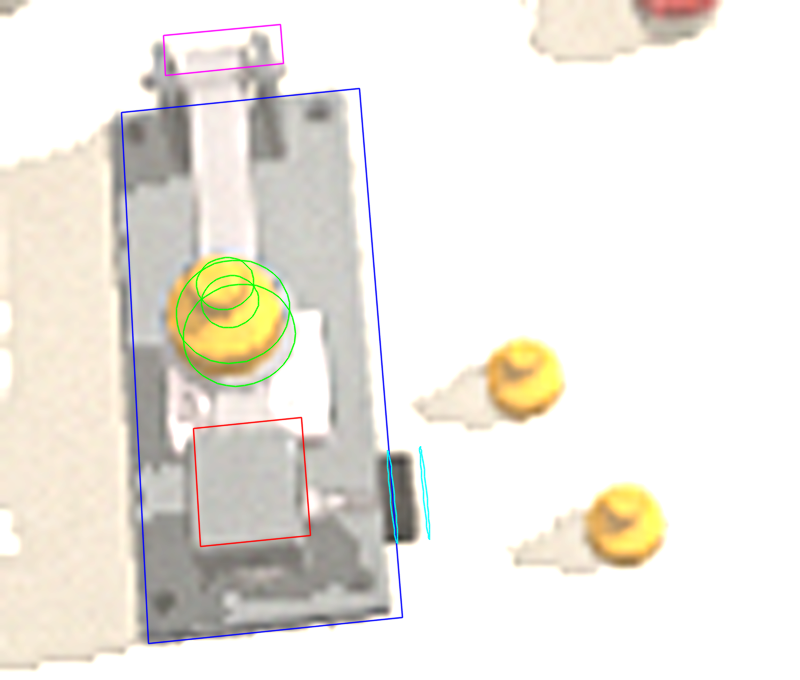

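Run:
```python
from h import *
from scipy.optimize import least_squares
np.set_printoptions(suppress=True)
W=[cyl(.024,0,.024),cyl(.010,.02,.036),cyl(.012,.034,.052)]
S=4
K1=[]
for n in ("scene","top"):
    im=cv2.imread(f"pics/{n}0.png"); hsv=cv2.cvtColor(im,cv2.COLOR_BGR2HSV)
    sat=cv2.resize(hsv[...,1].astype(np.float32),None,fx=S,fy=S,interpolation=cv2.INTER_LINEAR)
    u=proj(n,[.508,.179,.11])[0]; 
    Y,X=np.mgrid[0:420*S,0:560*S]
    win=(abs(X/S-u[0])<18)&(abs(Y/S-u[1])<18)
    m=(sat>130)&win
    k,l=cv2.connectedComponents(m.astype(np.uint8)); m=l==np.argmax(np.bincount(l[m]))
    cm=np.array([X[m].mean(),Y[m].mean()])/S; bb=lambda m:np.array([X[m].min(),X[m].max(),Y[m].min(),Y[m].max()])/S
    def f(p):
        r=hullmask(n,[w+[p[0],p[1],.084] for w in W])>0
        return np.array([X[r].mean(),Y[r].mean()])/S-cm
    p=least_squares(f,[.508,.179],diff_step=.01).x
    r=hullmask(n,[w+[p[0],p[1],.084] for w in W])>0
    print(n,"weight",p.round(4),"areas",m.sum()/16,r.sum()/16,bb(m).round(1),bb(r).round(1),"IoU",(m&r).sum()/(m|r).sum())
    # knob dark
    u=proj(n,[.432,.124,.052])[0]; g=cv2.resize(hsv[...,2].astype(np.float32),None,fx=S,fy=S)
    win=(abs(X/S-u[0])<14)&(abs(Y/S-u[1])<14); 
    thr=(45 if n=="scene" else 70)
    print("  V min",g[win].min())
    m=win&(g<g[win].min()+22)
    k,l=cv2.connectedComponents(m.astype(np.uint8)); m=l==np.argmax(np.bincount(l[m]))
    cm=np.array([X[m].mean(),Y[m].mean()])/S
    c=cyl(.02,-.007,.007)[:,[0,2,1]]; a=-.11; Rz=np.array([[np.cos(a),-np.sin(a),0],[np.sin(a),np.cos(a),0],[0,0,1]])
    def f(p):
        r=hullmask(n,[c@Rz.T+[p[0],p[1],.052]])>0
        return np.array([X[r].mean(),Y[r].mean()])/S-cm
    p=least_squares(f,[.432,.124],diff_step=.01).x
    r=hullmask(n,[c@Rz.T+[p[0],p[1],.052]])>0
    print(n,"knob",p.round(4),"areas",m.sum()/16,r.sum()/16,bb(m).round(1),bb(r).round(1))
```

```text
scene weight [0.5091 0.181 ] areas 217.125 298.0625 [191.2 207.  171.5 190. ] [190.5 208.5 170.  191.8] IoU 0.7284546026420633
  V min 35.46875
scene knob [0.4285 0.1271] areas 137.625 148.4375 [191.8 207.  211.2 225. ] [193.2 207.  211.  226. ]
top weight [0.5129 0.1813] areas 135.6875 191.5625 [201.2 214.5 212.5 226.2] [200.5 215.5 211.  227.2] IoU 0.7083197389885808
  V min 54.890625
top knob [0.4315 0.1257] areas 28.8125 56.25 [228.  231.2 237.2 247.5] [226.8 232.2 236.5 248.5]
```

```bash
cat >> h.py <<'E'
def toolR(o): q=o["eef_rot"]; return Ro.from_quat([q[1],q[2],q[3],q[0]])
def go(target,yaw=-.11,tilt=0.):
    """shift (tool axes, units 30mm) and turn (units 6deg) needed; goal: tool y down, tool x along +-press y"""
    o=ctrl.get_obs(); R=toolR(o)
    py=np.array([-np.sin(yaw),np.cos(yaw),0]); px=np.array([np.cos(yaw),np.sin(yaw),0])
    best=None
    for s in(1,-1):
        X=s*py; Yv=np.array([0,0,-1.]); G=Ro.from_matrix(np.c_[X,Yv,np.cross(X,Yv)])
        G=Ro.from_rotvec(-tilt*py)*G   # top of tool leans
        rv=(R.inv()*G).as_rotvec()
        if best is None or np.linalg.norm(rv)<np.linalg.norm(best[0]): best=(rv,G)
    d=np.array(target)-o["eef_pos"]
    print("turn units",(best[0]/np.radians(6)).round(2),"shift units now-frame",(R.inv().apply(d)/.03).round(2),"goal-frame",(best[1].inv().apply(d)/.03).round(2))
    print("tool axes now\n",R.as_matrix().round(3)); print("goal axes\n",best[1].as_matrix().round(3))
E
python3 -c "
from h import *
go([.510,.181,.19]); st()"
```

```text
turn units [ 0.   -2.07  0.  ] shift units now-frame [ -8.     1.38 -14.16] goal-frame [-10.86   1.38 -12.11]
tool axes now
 [[ 0.321  0.    -0.947]
 [ 0.947  0.     0.321]
 [ 0.    -1.     0.   ]]
goal axes
 [[ 0.11   0.    -0.994]
 [ 0.994  0.     0.11 ]
 [ 0.    -1.     0.   ]]
{'time_s': 0.6, 'q': [1.0377, 0.1808, 1.607, 0.0, 1.3538, -0.2063], 'eef_pos': [0.1846, 0.5446, 0.2313], 'eef_rot': [0.5747, -0.5747, -0.412, 0.412], 'wrist_force': [0.2608, 0.2566, 0.3076], 'opening': 1.0031}
```

>>> {"method": "step_arm", "body": {"commands": [[0,-1,0,0,0,0,1],[0,-1,0,0,0,0,1],[0,-0.07,0,0,0,0,1],[0,0,0,-0.9,0,-1,1],[0,0,0,-0.9,0,-1,1],[0,0,0,-0.9,0,-1,1],[0,0,0,-0.9,0,-1,1],[0,0,0,-0.9,0,-1,1],[0,0,0,-0.9,0,-1,1],[0,0,0,-0.9,0,-1,1]]}}

```text
time_s: 1.6
eef_pos: [0.3735, 0.3324, 0.2315]
eef_rot: [-0.527, 0.527, 0.471, -0.471]
wrist_force: [1.1, 0.4, 0.4]
opening: 1.001
```

>>> {"method": "step_arm", "body": {"commands": [[0,0,0,-0.9,0,-1,1],[0,0,0,-0.9,0,-1,1],[0,0,0,-0.9,0,-1,1],[0,0,0,-0.9,0,-1,1],[0,0,0,-0.9,0,-1,1],[0,0,0,-0.9,0.6,-0.1,1],[0,0,0,0,0,0,1],[0,0,0,0,0,0,1]]}}

```text
time_s: 2.4
eef_pos: [0.5065, 0.1556, 0.213]
eef_rot: [0.528, -0.527, -0.471, 0.471]
wrist_force: [0.1, -0.4, -0.2]
opening: 1.003
```

```bash
python3 -c "
from h import *
st();go([.510,.181,.113])
for n,(r0,c0,s) in (('scene',(140,140,7)),('top',(170,170,7))):
    im,d=ctrl.camera(n); np.save(n+'1.npy',d); cv2.imwrite('pics/%s1.png'%n,im)
    cv2.imwrite('pics/c1%s.png'%n,cv2.resize(im[r0:r0+85,c0:c0+110],None,fx=s,fy=s,interpolation=cv2.INTER_CUBIC))"
```

```text
{'time_s': 2.4, 'q': [0.0736, 0.0983, 1.7383, 0.0005, 1.3062, -1.384], 'eef_pos': [0.5065, 0.1556, 0.213], 'eef_rot': [0.5279, -0.5271, -0.4706, 0.4711], 'wrist_force': [0.0517, -0.4411, -0.2477], 'opening': 1.0029}
turn units [-0.01 -0.03  0.  ] shift units now-frame [ 0.85  3.33 -0.02] goal-frame [ 0.85  3.33 -0.02]
tool axes now
 [[ 0.113 -0.001 -0.994]
 [ 0.994  0.     0.113]
 [ 0.    -1.     0.001]]
goal axes
 [[ 0.11   0.    -0.994]
 [ 0.994  0.     0.11 ]
 [ 0.    -1.     0.   ]]
```

View pics/c1scene.png

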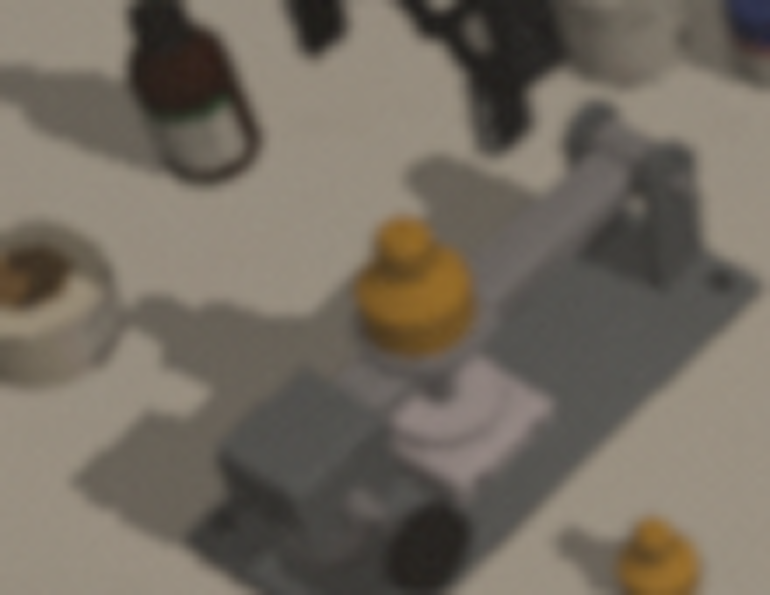

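View pics/c1top.png

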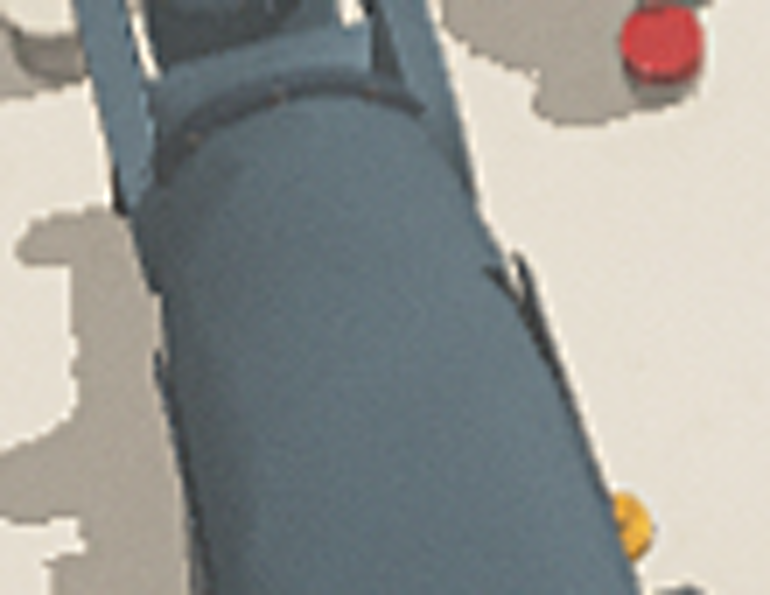

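>>> {"method": "step_arm", "body": {"commands": [[0,0,0,0.42,0,0,1],[0,0,0,0.43,0,0,1],[0,0,0,0,0.5,0,1],[0,0,0,0,0.5,0,1],[0,0,0,0,0.5,0,1],[0,0,0,0,0.5,0,1],[0,0,0,0,0.5,0,1],[0,0,0,0,0.5,0,0.6],[0,0,0,0,0,0,0.6],[0,0,0,0,0,0,0.6]]}}

```text
time_s: 3.5
eef_pos: [0.509, 0.1816, 0.1226]
eef_rot: [0.527, -0.526, -0.471, 0.472]
wrist_force: [0.1, -0.2, 0.5]
opening: 0.604
```

```bash
python3 -c "
from h import *
st();go([.510,.181,.113])
for n,(r0,c0,s) in (('scene',(140,140,7)),):
    im,d=ctrl.camera(n); np.save(n+'2.npy',d); cv2.imwrite('pics/%s2.png'%n,im)
    cv2.imwrite('pics/c2%s.png'%n,cv2.resize(np.clip(im[r0:r0+85,c0:c0+110]*1.5,0,255).astype(np.uint8),None,fx=s,fy=s,interpolation=cv2.INTER_CUBIC))"
```

```text
{'time_s': 3.5, 'q': [0.1229, 0.2307, 1.7847, -0.0, 1.1277, -1.3386], 'eef_pos': [0.509, 0.1816, 0.1226], 'eef_rot': [0.5269, -0.5263, -0.4715, 0.4724], 'wrist_force': [0.0905, -0.1979, 0.538], 'opening': 0.6041}
turn units [-0.01  0.01 -0.  ] shift units now-frame [-0.01  0.32 -0.03] goal-frame [-0.02  0.32 -0.03]
tool axes now
 [[ 0.109 -0.001 -0.994]
 [ 0.994 -0.     0.109]
 [-0.    -1.     0.001]]
goal axes
 [[ 0.11   0.    -0.994]
 [ 0.994  0.     0.11 ]
 [ 0.    -1.     0.   ]]
```

View pics/c2scene.png

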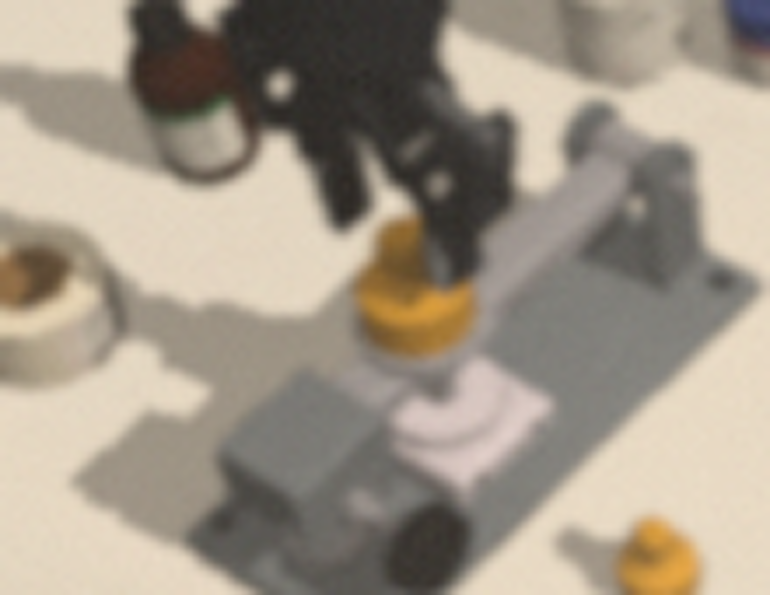

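>>> {"method": "step_arm", "body": {"commands": [[0,0,0,0,0.15,0,0.6],[0,0,0,0,0.15,0,0.5],[0,0,0,0,0,0,0.42],[0,0,0,0,0,0,0.36],[0,0,0,0,0,0,0.3],[0,0,0,0,0,0,0.2],[0,0,0,0,0,0,0.0],[0,0,0,0,0,0,0],[0,0,0,0,0,0,0]]}}

```text
time_s: 4.45
eef_pos: [0.51, 0.1817, 0.1149]
eef_rot: [-0.527, 0.527, 0.472, -0.471]
wrist_force: [-0.8, 5.0, 6.1]
opening: 0.246
```

```bash
python3 -c "
from h import *
st()
for n,(r0,c0,s) in (('scene',(140,140,7)),):
    im,d=ctrl.camera(n); np.save(n+'3.npy',d); cv2.imwrite('pics/%s3.png'%n,im)
    cv2.imwrite('pics/c3%s.png'%n,cv2.resize(np.clip(im[r0:r0+85,c0:c0+110]*1.5,0,255).astype(np.uint8),None,fx=s,fy=s,interpolation=cv2.INTER_CUBIC))"
```

```text
{'time_s': 4.45, 'q': [0.1224, 0.242, 1.7889, 0.0008, 1.1095, -1.3387], 'eef_pos': [0.51, 0.1817, 0.1149], 'eef_rot': [-0.5267, 0.5268, 0.4722, -0.4713], 'wrist_force': [-0.812, 4.9635, 6.1488], 'opening': 0.2461}
```

View pics/c3scene.png

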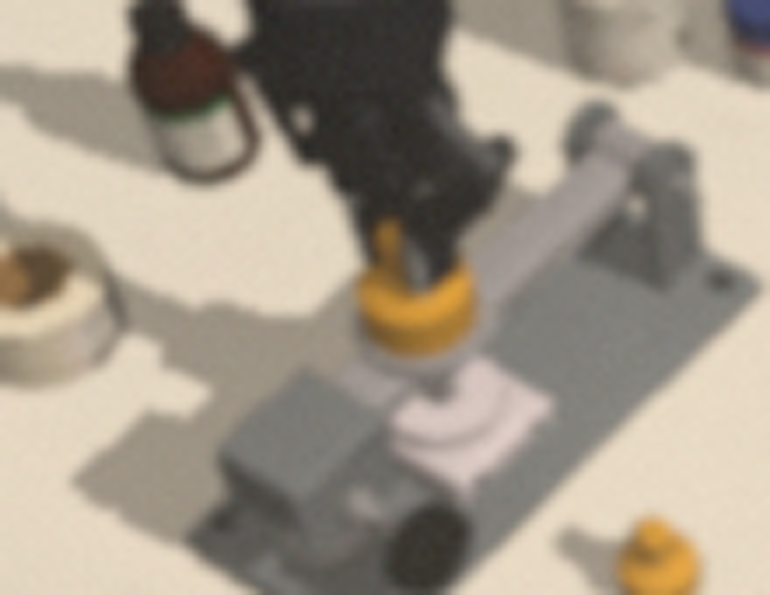

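>>> {"method": "step_arm", "body": {"commands": [[0,0,0,0,-0.1,0,0],[0,0,0,0,-0.2,0,0],[0,0,0,0,-0.4,0,0],[0,0,0,0,-0.5,0,0],[0,0,0,0,-0.5,0,0],[0,0,0,0,0,0,0],[0,0,0,0,0,0,0]]}}

```text
time_s: 5.2
eef_pos: [0.5097, 0.181, 0.1655]
eef_rot: [-0.527, 0.527, 0.472, -0.472]
wrist_force: [0.0, 0.4, -4.2]
opening: 0.246
```

```bash
python3 -c "
from h import *
st();go([.536,-.233,.16])
for n,(r0,c0,s) in (('scene',(140,140,7)),):
    im,d=ctrl.camera(n); np.save(n+'4.npy',d); cv2.imwrite('pics/%s4.png'%n,im)
    cv2.imwrite('pics/c4%s.png'%n,cv2.resize(np.clip(im[r0:r0+85,c0:c0+110]*1.5,0,255).astype(np.uint8),None,fx=s,fy=s,interpolation=cv2.INTER_CUBIC))"
```

```text
{'time_s': 5.2, 'q': [0.1218, 0.1742, 1.7551, -0.0003, 1.2118, -1.3387], 'eef_pos': [0.5097, 0.181, 0.1655], 'eef_rot': [-0.5266, 0.527, 0.4718, -0.4716], 'wrist_force': [0.0186, 0.428, -4.1649], 'opening': 0.2464}
turn units [ 0.01 -0.   -0.  ] shift units now-frame [-13.62   0.19  -2.39] goal-frame [-13.62   0.18  -2.39]
tool axes now
 [[ 0.11   0.001 -0.994]
 [ 0.994 -0.     0.11 ]
 [-0.    -1.    -0.001]]
goal axes
 [[ 0.11   0.    -0.994]
 [ 0.994  0.     0.11 ]
 [ 0.    -1.     0.   ]]
```

View pics/c4scene.png

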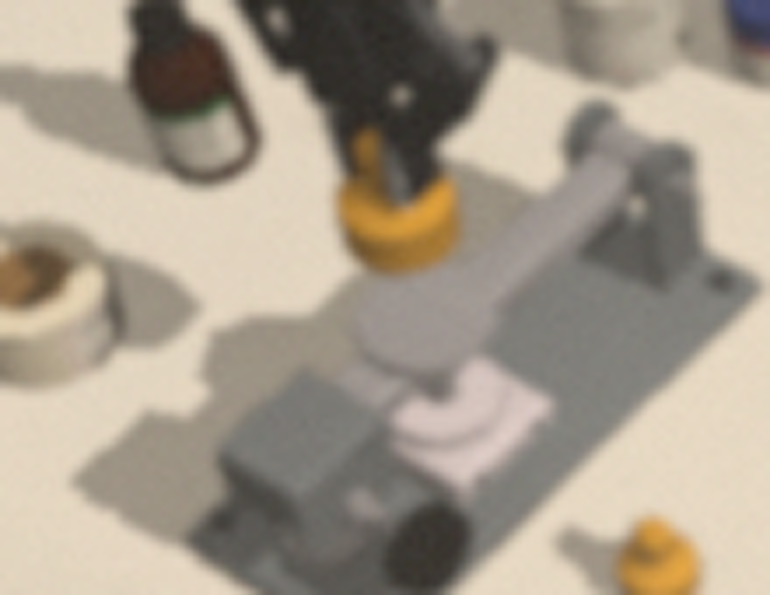

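>>> {"method": "step_arm", "body": {"commands": [[0,0,0,-0.3,0,-0.05,0],[0,0,0,-0.6,0,-0.1,0],[0,0,0,-0.8,0,-0.15,0],[0,0,0,-0.8,0,-0.15,0],[0,0,0,-0.8,0,-0.15,0],[0,0,0,-0.8,0,-0.15,0],[0,0,0,-0.8,0,-0.15,0],[0,0,0,-0.8,0,-0.15,0],[0,0,0,-0.8,0,-0.15,0],[0,0,0,-0.8,0,-0.15,0]]}}

```text
time_s: 6.25
eef_pos: [0.5251, -0.0424, 0.1644]
eef_rot: [0.527, -0.526, -0.471, 0.472]
wrist_force: [0.9, 0.9, -4.7]
opening: 0.253
```

>>> {"method": "step_arm", "body": {"commands": [[0,0,0,-0.8,0,-0.15,0],[0,0,0,-0.8,0,-0.15,0],[0,0,0,-0.8,0,-0.15,0],[0,0,0,-0.8,0,-0.15,0],[0,0,0,-0.8,0,-0.15,0],[0,0,0,-0.8,0,-0.15,0],[0,0,0,-0.6,0,-0.1,0],[0,0,0,-0.3,0,-0.05,0],[0,0,0,0,0,0,0],[0,0,0,0,0,0,0]]}}

```text
time_s: 7.25
eef_pos: [0.5381, -0.2136, 0.1649]
eef_rot: [0.527, -0.526, -0.472, 0.472]
wrist_force: [-0.1, -0.5, -5.0]
opening: 0.246
```

```bash
python3 -c "
from h import *
st();go([.536,-.233,.115-.019+.02])"
```

```text
{'time_s': 7.25, 'q': [-0.5831, 0.2568, 1.6567, 0.0005, 1.2293, -2.044], 'eef_pos': [0.5381, -0.2136, 0.1649], 'eef_rot': [0.5272, -0.5263, -0.4718, 0.4717], 'wrist_force': [-0.0948, -0.5268, -4.9945], 'opening': 0.2461}
turn units [-0.01 -0.    0.01] shift units now-frame [-0.65  1.63 -0.  ] goal-frame [-0.65  1.63 -0.  ]
tool axes now
 [[ 0.11  -0.001 -0.994]
 [ 0.994  0.001  0.11 ]
 [ 0.001 -1.     0.001]]
goal axes
 [[ 0.11   0.    -0.994]
 [ 0.994  0.     0.11 ]
 [ 0.    -1.     0.   ]]
```

Move above the stand, about 15 mm up, then check the alignment.

>>> {"method": "step_arm", "body": {"commands": [[0,0,0,-0.3,0.2,0,0],[0,0,0,-0.35,0.4,0,0],[0,0,0,0,0.5,0,0],[0,0,0,0,0.5,0,0],[0,0,0,0,0.1,0,0],[0,0,0,0,0,0,0],[0,0,0,0,0,0,0]]}}

```text
time_s: 7.95
eef_pos: [0.5365, -0.2337, 0.1144]
eef_rot: [-0.527, 0.527, 0.472, -0.472]
wrist_force: [-0.4, -0.3, -4.3]
opening: 0.246
```

```bash
cat > ov.py <<'E'
from h import *
import sys
def ov(tag,cx,cy,zb,st_=(.536,-.233)):
    a=np.linspace(0,2*np.pi,60)
    for n,s in (('scene',8),('top',9)):
        im,d=ctrl.camera(n); np.save(f'{n}{tag}.npy',d); cv2.imwrite(f'pics/{n}{tag}.png',im)
        u=proj(n,[st_[0],st_[1],.08])[0].astype(int); c0,r0=u[0]-40,u[1]-35
        im=cv2.resize(np.clip(im[r0:r0+70,c0:c0+80]*(1.5 if n=='scene' else 1),0,255).astype(np.uint8),None,fx=s,fy=s,interpolation=cv2.INTER_CUBIC)
        for (x,y),r,z,col in (((cx,cy),.024,zb,(0,255,0)),((cx,cy),.024,zb+.024,(0,255,0)),((cx,cy),.012,zb+.052,(0,255,0)),(st_,.02,.065,(255,0,0)),(st_,.04,.004,(255,0,0))):
            p=(proj(n,np.c_[x+r*np.cos(a),y+r*np.sin(a),0*a+z])-[c0,r0]+.5)*s
            cv2.polylines(im,[p.round().astype(np.int32)],True,col,1,cv2.LINE_AA)
        cv2.imwrite(f'pics/ov_{n}{tag}.png',im)
E
python3 -c "
from ov import *
o=st();go([.536,-.233,.096]); p=o['eef_pos']; ov('5',p[0],p[1],p[2]-.031)"
```

```text
{'time_s': 7.95, 'q': [-0.6135, 0.3314, 1.6745, 0.0, 1.1354, -2.0746], 'eef_pos': [0.5365, -0.2337, 0.1144], 'eef_rot': [-0.5266, 0.5268, 0.4719, -0.4718], 'wrist_force': [-0.3622, -0.2805, -4.2772], 'opening': 0.246}
turn units [ 0.  0. -0.] shift units now-frame [0.02 0.61 0.02] goal-frame [0.02 0.61 0.02]
tool axes now
 [[ 0.109  0.    -0.994]
 [ 0.994 -0.     0.109]
 [-0.    -1.    -0.   ]]
goal axes
 [[ 0.11   0.    -0.994]
 [ 0.994  0.     0.11 ]
 [ 0.    -1.     0.   ]]
```

View pics/ov_scene5.png

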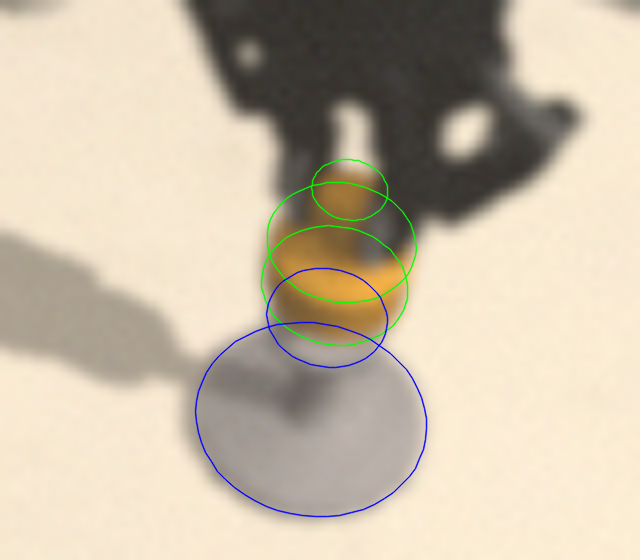

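View pics/ov_top5.png

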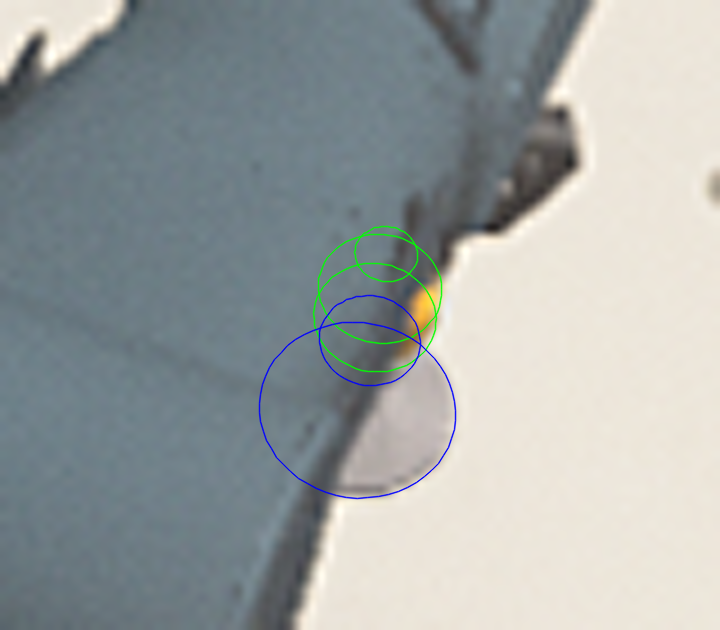

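>>> {"method": "step_arm", "body": {"commands": [[0,0,0,0,0.15,0,0],[0,0,0,0,0.15,0,0],[0,0,0,0,0.15,0,0],[0,0,0,0,0.05,0,0],[0,0,0,0,0.05,0,0],[0,0,0,0,0,0,0],[0,0,0,0,0,0,0]]}}

```text
time_s: 8.75
eef_pos: [0.5363, -0.2338, 0.0979]
eef_rot: [-0.527, 0.527, 0.472, -0.472]
wrist_force: [0.5, 0.0, -4.3]
opening: 0.249
```

>>> {"method": "step_arm", "body": {"commands": [[0,0,0,0,0.03,0,0],[0,0,0,0,0,0,0],[0,0,0,0,0,0,0]]}}

```text
time_s: 9.05
eef_pos: [0.5363, -0.2337, 0.0969]
eef_rot: [-0.527, 0.527, 0.472, -0.472]
wrist_force: [-0.2, -0.3, -4.9]
opening: 0.249
```

>>> {"method": "step_arm", "body": {"commands": [[0,0,0,0,0.03,0,0],[0,0,0,0,0,0,0],[0,0,0,0,0,0,0]]}}

```text
time_s: 9.35
eef_pos: [0.5363, -0.2337, 0.096]
eef_rot: [-0.527, 0.527, 0.472, -0.472]
wrist_force: [-0.7, -0.2, -3.9]
opening: 0.252
```

```bash
python3 -c "
from ov import *
o=st(); p=o['eef_pos']; ov('6',p[0],p[1],p[2]-.031)"
```

```text
{'time_s': 9.35, 'q': [-0.6138, 0.3565, 1.6841, -0.0, 1.101, -2.0746], 'eef_pos': [0.5363, -0.2337, 0.096], 'eef_rot': [-0.5267, 0.5267, 0.4718, -0.4718], 'wrist_force': [-0.6737, -0.1811, -3.8514], 'opening': 0.2515}
```

View pics/ov_scene6.png

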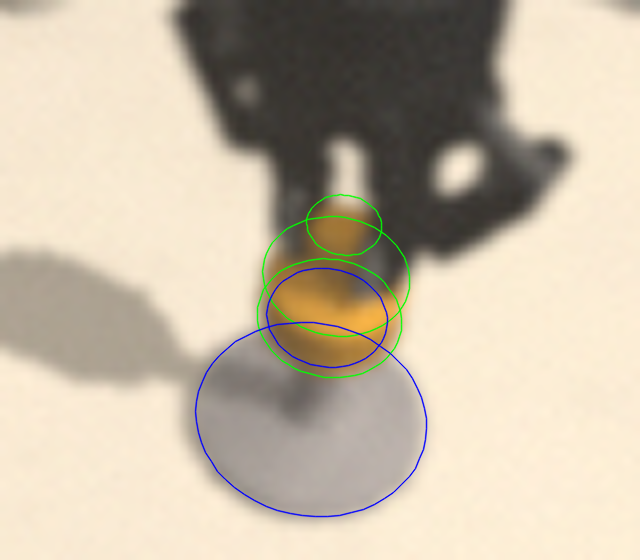

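>>> {"method": "step_arm", "body": {"commands": [[0,0,0,0,0.02,0,0],[0,0,0,0,0,0,0],[0,0,0,0,0,0,0]]}}

```text
time_s: 9.75
eef_pos: [0.5365, -0.2338, 0.0959]
eef_rot: [-0.527, 0.527, 0.472, -0.472]
wrist_force: [-0.9, 1.4, 0.9]
opening: 0.244
```

>>> {"method": "step_arm", "body": {"commands": [[0,0,0,0,0.02,0,0],[0,0,0,0,0,0,0],[0,0,0,0,0,0,0]]}}

```text
time_s: 10.05
eef_pos: [0.5367, -0.2338, 0.0959]
eef_rot: [-0.526, 0.527, 0.472, -0.472]
wrist_force: [-1.6, 3.2, 6.0]
opening: 0.245
```

>>> {"method": "step_arm", "body": {"commands": [[0,0,0,0,-0.02,0,0],[0,0,0,0,0,0,0.3],[0,0,0,0,0,0,0.38],[0,0,0,0,0,0,0.5],[0,0,0,0,0,0,0.7],[0,0,0,0,0,0,0.8],[0,0,0,0,0,0,0.8]]}}

```text
time_s: 10.75
eef_pos: [0.5363, -0.2338, 0.0954]
eef_rot: [-0.527, 0.527, 0.472, -0.472]
wrist_force: [0.5, 0.5, -0.4]
opening: 0.8
```

>>> {"method": "step_arm", "body": {"commands": [[0,0,0,0,-0.2,0,0.8],[0,0,0,0,-0.4,0,0.8],[0,0,0,0,-0.8,0,0.8],[0,0,0,0,-0.8,0,0.8],[0,0,0,0,-0.8,0,0.8],[0,0,0,0,0,0,0.8]]}}

```text
time_s: 11.35
eef_pos: [0.5386, -0.2353, 0.1907]
eef_rot: [-0.524, 0.53, 0.472, -0.471]
wrist_force: [-0.0, 0.4, -0.3]
opening: 0.798
```

```bash
python3 -c "
from ov import *
o=st(); ov('7',.5365,-.2335,.065)
go([.431,.1255,.13])"
```

```text
{'time_s': 11.35, 'q': [-0.6137, 0.2412, 1.6202, -0.0, 1.2716, -2.0746], 'eef_pos': [0.5386, -0.2353, 0.1907], 'eef_rot': [-0.5237, 0.5296, 0.4725, -0.4711], 'wrist_force': [-0.0318, 0.4215, -0.3007], 'opening': 0.7977}
turn units [ 0.02  0.   -0.01] shift units now-frame [11.53  1.86  4.82] goal-frame [11.52  1.88  4.82]
tool axes now
 [[ 0.11   0.002 -0.994]
 [ 0.994 -0.001  0.11 ]
 [-0.001 -1.    -0.002]]
goal axes
 [[ 0.11   0.    -0.994]
 [ 0.994  0.     0.11 ]
 [ 0.    -1.     0.   ]]
```

View pics/ov_scene7.png

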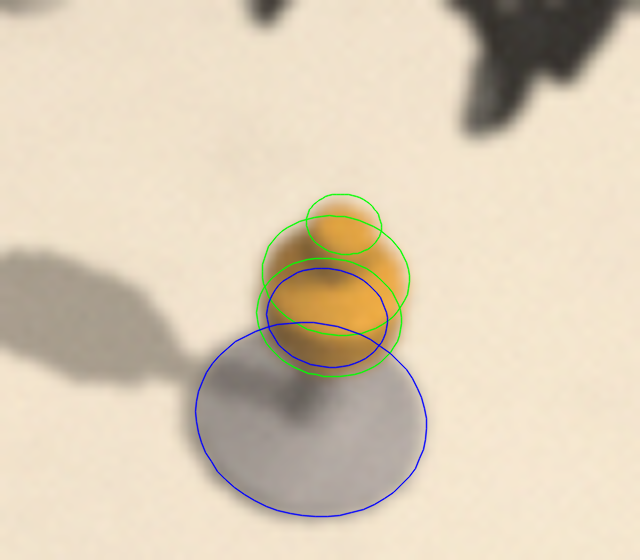

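Weight stands upright and centred (within about 2 mm). Now to above the latch knob.

>>> {"method": "step_arm", "body": {"commands": [[0,0,0,0.3,0,0.1,0.8],[0,0,0,0.6,0,0.25,0.8],[0,0,0,0.7,0,0.3,0.8],[0,0,0,0.7,0,0.3,0.8],[0,0,0,0.7,0,0.3,0.8],[0,0,0,0.7,0,0.3,0.8],[0,0,0,0.7,0,0.3,0.8],[0,0,0,0.7,0,0.3,0.8],[0,0,0,0.7,0,0.3,0.6],[0,0,0,0.7,0,0.3,0.4]]}}

```text
time_s: 12.45
eef_pos: [0.474, -0.0292, 0.1839]
eef_rot: [0.528, -0.526, -0.471, 0.472]
wrist_force: [0.6, -0.0, -0.1]
opening: 0.466
```

>>> {"method": "step_arm", "body": {"commands": [[0,0,0,0.7,0,0.3,0.4],[0,0,0,0.7,0,0.3,0.4],[0,0,0,0.7,0,0.3,0.4],[0,0,0,0.7,0,0.3,0.4],[0,0,0,0.7,0,0.3,0.4],[0,0,0,0.6,0,0.25,0.4],[0,0,0,0.4,0,0.2,0.4],[0,0,0,0,0,0,0.4],[0,0,0,0,0,0,0.4]]}}

```text
time_s: 13.35
eef_pos: [0.432, 0.1097, 0.185]
eef_rot: [0.527, -0.526, -0.472, 0.472]
wrist_force: [-0.2, 0.4, 0.2]
opening: 0.402
```

```bash
cat > ov2.py <<'E'
from h import *
Y=-.11
def knob(tag,kx,ky,kz=.052,cams=('scene','top'),tcp=None):
    a=np.linspace(0,2*np.pi,60); Rz=np.array([[np.cos(Y),-np.sin(Y),0],[np.sin(Y),np.cos(Y),0],[0,0,1]])
    for n in cams:
        s=8
        im,d=ctrl.camera(n); np.save(f'{n}{tag}.npy',d); cv2.imwrite(f'pics/{n}{tag}.png',im)
        u=proj(n,[.431,.1255,.07])[0].astype(int); c0,r0=u[0]-45,u[1]-45
        im=cv2.resize(np.clip(im[r0:r0+70,c0:c0+90]*(1.6 if n=='scene' else 1.2),0,255).astype(np.uint8),None,fx=s,fy=s,interpolation=cv2.INTER_CUBIC)
        for yy in(-.007,.007):
            P=np.c_[.02*np.cos(a),0*a+yy,.02*np.sin(a)]@Rz.T+[kx,ky,kz]
            p=(proj(n,P)-[c0,r0]+.5)*s; cv2.polylines(im,[p.round().astype(np.int32)],True,(0,255,0),1,cv2.LINE_AA)
        if tcp is not None:
            p=(proj(n,tcp)-[c0,r0]+.5)*s; cv2.circle(im,tuple(p[0].round().astype(int)),4,(0,0,255),1)
        cv2.imwrite(f'pics/ov_{n}{tag}.png',im)
E
python3 -c "
from ov2 import *
o=st(); go([.431,.1255,.1]); knob('8',.431,.1255,tcp=o['eef_pos'])"
```

```text
{'time_s': 13.35, 'q': [-0.0186, -0.0671, 1.966, -0.0004, 1.2434, -1.4801], 'eef_pos': [0.432, 0.1097, 0.185], 'eef_rot': [0.5266, -0.5265, -0.4717, 0.4722], 'wrist_force': [-0.1849, 0.3908, 0.1547], 'opening': 0.402}
turn units [-0.01  0.01 -0.  ] shift units now-frame [0.52 2.83 0.09] goal-frame [0.52 2.83 0.09]
tool axes now
 [[ 0.109 -0.001 -0.994]
 [ 0.994 -0.     0.109]
 [-0.    -1.     0.001]]
goal axes
 [[ 0.11   0.    -0.994]
 [ 0.994  0.     0.11 ]
 [ 0.    -1.     0.   ]]
```

View pics/ov_scene8.png

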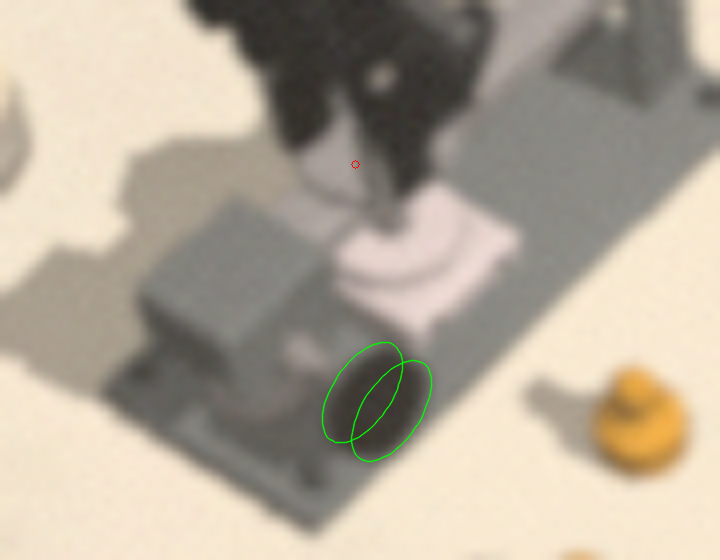

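View pics/top8.png

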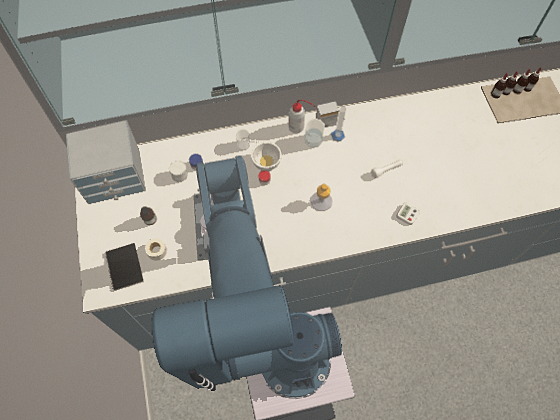

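>>> {"method": "step_arm", "body": {"commands": [[0,0,0,0.26,0.3,0.04,0.34],[0,0,0,0.26,0.5,0.05,0.34],[0,0,0,0,0.6,0,0.34],[0,0,0,0,0.6,0,0.34],[0,0,0,0,0.5,0,0.34],[0,0,0,0,0.3,0,0.34],[0,0,0,0,0,0,0.34],[0,0,0,0,0,0,0.34]]}}

```text
time_s: 14.25
eef_pos: [0.4316, 0.1255, 0.1015]
eef_rot: [0.527, -0.527, -0.472, 0.472]
wrist_force: [-0.4, -0.7, 0.8]
opening: 0.336
```

```bash
python3 -c "
from ov2 import *
o=st(); go([.431,.1255,.06]); knob('9',.431,.1255,tcp=o['eef_pos'],cams=('scene',))"
```

```text
{'time_s': 14.25, 'q': [0.0178, 0.0685, 2.0231, 0.0, 1.05, -1.4426], 'eef_pos': [0.4316, 0.1255, 0.1015], 'eef_rot': [0.5268, -0.5268, -0.4717, 0.4716], 'wrist_force': [-0.372, -0.6785, 0.7909], 'opening': 0.3362}
turn units [ 0. -0.  0.] shift units now-frame [-0.    1.38  0.02] goal-frame [-0.    1.38  0.02]
tool axes now
 [[ 0.11   0.    -0.994]
 [ 0.994  0.     0.11 ]
 [ 0.    -1.    -0.   ]]
goal axes
 [[ 0.11   0.    -0.994]
 [ 0.994  0.     0.11 ]
 [ 0.    -1.     0.   ]]
```

View pics/ov_scene9.png

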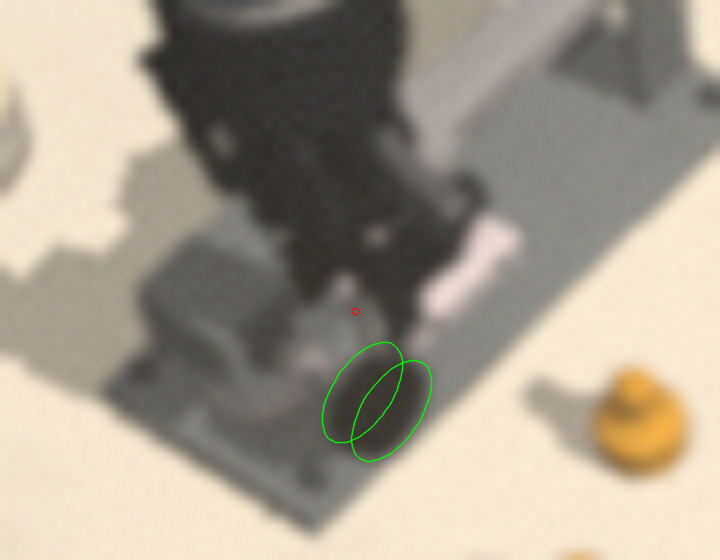

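>>> {"method": "step_arm", "body": {"commands": [[0,0,0,0,0.2,0,0.34],[0,0,0,0,0.2,0,0.34],[0,0,0,0,0.2,0,0.34],[0,0,0,0,0.2,0,0.34],[0,0,0,0,0.1,0,0.34],[0,0,0,0,0,0,0.34]]}}

```text
time_s: 14.9
eef_pos: [0.4308, 0.1255, 0.0737]
eef_rot: [0.527, -0.526, -0.471, 0.472]
wrist_force: [-0.7, -0.7, 0.3]
opening: 0.343
```

>>> {"method": "step_arm", "body": {"commands": [[0,0,0,0,0.15,0,0.34],[0,0,0,0,0.15,0,0.34],[0,0,0,0,0.1,0,0.34],[0,0,0,0,0,0,0.34],[0,0,0,0,0,0,0.34]]}}

```text
time_s: 15.4
eef_pos: [0.4313, 0.1256, 0.0623]
eef_rot: [0.527, -0.527, -0.472, 0.472]
wrist_force: [0.1, -0.2, -0.3]
opening: 0.342
```

```bash
python3 -c "
from ov2 import *
o=st(); go([.431,.1255,.06]); knob('10',.431,.1255,tcp=o['eef_pos'],cams=('scene',))"
```

```text
{'time_s': 15.4, 'q': [0.0179, 0.1419, 2.042, -0.0, 0.9579, -1.4428], 'eef_pos': [0.4313, 0.1256, 0.0623], 'eef_rot': [0.5268, -0.5267, -0.4717, 0.4718], 'wrist_force': [0.0945, -0.163, -0.3299], 'opening': 0.3424}
turn units [-0. -0. -0.] shift units now-frame [-0.    0.08  0.01] goal-frame [-0.    0.08  0.01]
tool axes now
 [[ 0.11  -0.    -0.994]
 [ 0.994 -0.     0.11 ]
 [-0.    -1.     0.   ]]
goal axes
 [[ 0.11   0.    -0.994]
 [ 0.994  0.     0.11 ]
 [ 0.    -1.     0.   ]]
```

View pics/ov_scene10.png

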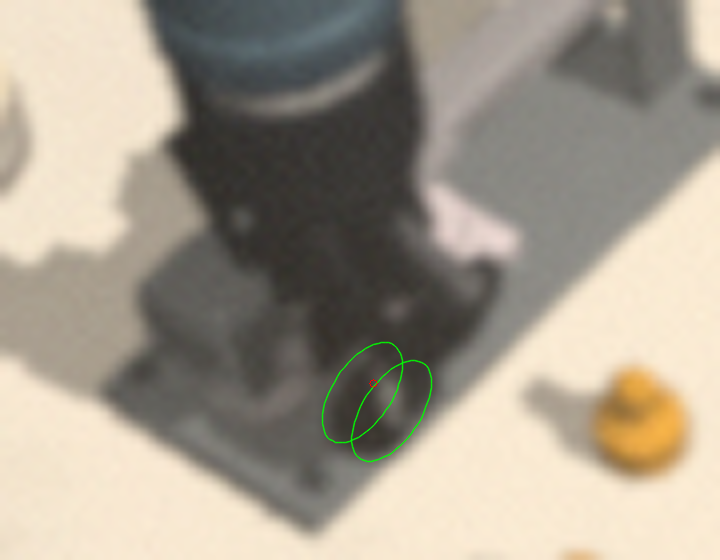

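>>> {"method": "step_arm", "body": {"commands": [[0,0,0,0,0.1,0,0.34],[0,0,0,0,0,0,0.28],[0,0,0,0,0,0,0.22],[0,0,0,0,0,0,0.18],[0,0,0,0,0,0,0.14],[0,0,0,0,0,0,0.1],[0,0,0,0,0,0,0],[0,0,0,0,0,0,0],[0,0,0,0,0,0,0]]}}

```text
time_s: 16.35
eef_pos: [0.4314, 0.1255, 0.0596]
eef_rot: [-0.527, 0.527, 0.472, -0.472]
wrist_force: [-1.8, 0.4, 5.1]
opening: 0.143
```

```bash
python3 -c "
from ov2 import *
o=st(); knob('11',.431,.1255,tcp=o['eef_pos'],cams=('scene',))"
```

```text
{'time_s': 16.35, 'q': [0.0179, 0.1473, 2.043, -0.0001, 0.9512, -1.4429], 'eef_pos': [0.4314, 0.1255, 0.0596], 'eef_rot': [-0.5267, 0.5268, 0.4718, -0.4718], 'wrist_force': [-1.8136, 0.3549, 5.0907], 'opening': 0.1425}
```

View pics/ov_scene11.png

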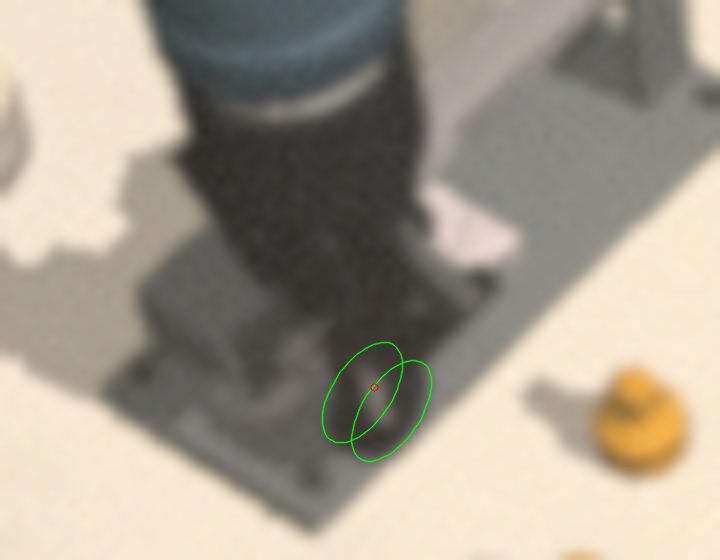

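>>> {"method": "step_arm", "body": {"commands": [[0,0,0,-0.1,0,0,0],[0,0,0,-0.1,0,0,0],[0,0,0,-0.1,0,0,0],[0,0,0,-0.1,0,0,0],[0,0,0,0,0,0,0],[0,0,0,0,0,0,0]]}}

```text
time_s: 17.0
eef_pos: [0.4303, 0.1147, 0.0596]
eef_rot: [0.527, -0.526, -0.472, 0.471]
wrist_force: [-0.4, 7.6, 4.2]
opening: 0.146
```

>>> {"method": "step_arm", "body": {"commands": [[0,0,0,-0.06,0,0,0],[0,0,0,0,0,0,0],[0,0,0,0,0,0,0]]}}

```text
time_s: 17.3
eef_pos: [0.4302, 0.1131, 0.0596]
eef_rot: [0.527, -0.526, -0.472, 0.471]
wrist_force: [-0.2, 7.8, 3.6]
opening: 0.142
```

```bash
python3 -c "
from ov2 import *
o=st(); knob('12',.431-.014*.11,.1255-.014,tcp=o['eef_pos'],cams=('scene',))"
```

```text
{'time_s': 17.3, 'q': [-0.0129, 0.1368, 2.0553, 0.0031, 0.9485, -1.4749], 'eef_pos': [0.4302, 0.1131, 0.0596], 'eef_rot': [0.5273, -0.5265, -0.4725, 0.4707], 'wrist_force': [-0.2064, 7.7668, 3.571], 'opening': 0.1423}
```

View pics/ov_scene12.png

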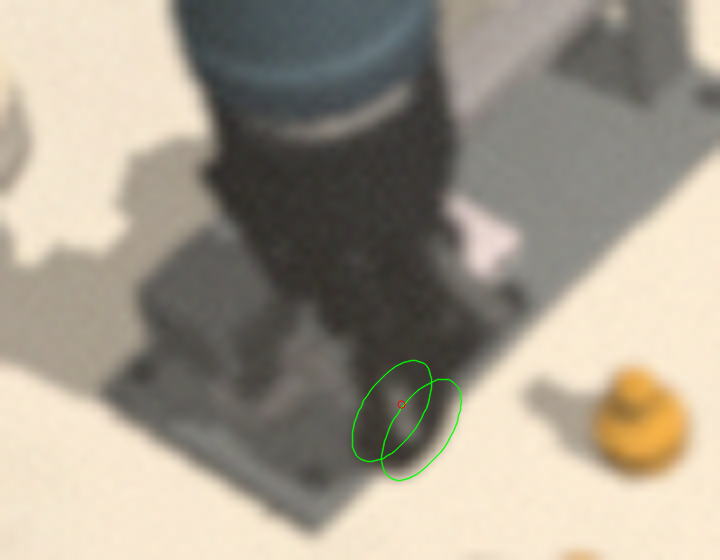

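>>> {"method": "step_arm", "body": {"commands": [[0,0,0,-0.05,0,0,0],[0,0,0,-0.05,0,0,0],[0,0,0,0,0,0,0],[0,0,0,0,0,0,0]]}}

```text
time_s: 17.75
eef_pos: [0.4298, 0.1102, 0.0596]
eef_rot: [0.527, -0.526, -0.473, 0.471]
wrist_force: [0.7, 9.4, 4.6]
opening: 0.145
```

>>> {"method": "step_arm", "body": {"commands": [[0.12,0,0,0,-0.085,0.004,0],[0.12,0,0,0,-0.085,0.004,0],[0,0,0,0,0,0,0],[0,0,0,0,0,0,0]]}}

```text
time_s: 18.15
eef_pos: [0.4297, 0.1102, 0.0642]
eef_rot: [0.534, -0.52, -0.467, 0.476]
wrist_force: [1.9, 8.7, -1.4]
opening: 0.142
```

>>> {"method": "step_arm", "body": {"commands": [[0.24,0,0,0,-0.17,0.008,0],[0.24,0,0,0,-0.17,0.008,0],[0.24,0,0,0,-0.17,0.008,0],[0.24,0,0,0,-0.17,0.008,0],[0,0,0,0,0,0,0],[0,0,0,0,0,0,0]]}}

```text
time_s: 18.75
eef_pos: [0.4301, 0.1104, 0.0845]
eef_rot: [0.56, -0.492, -0.442, 0.499]
wrist_force: [2.3, 8.0, -1.4]
opening: 0.144
```

```bash
python3 -c "
from ov2 import *
o=st(); knob('13',.429,.1115,.07,tcp=o['eef_pos'],cams=('scene',))"
```

```text
{'time_s': 18.75, 'q': [-0.0276, 0.1709, 1.9561, 0.0151, 1.1387, -1.4949], 'eef_pos': [0.4301, 0.1104, 0.0845], 'eef_rot': [0.5595, -0.4922, -0.4422, 0.4992], 'wrist_force': [2.3191, 7.9672, -1.3705], 'opening': 0.144}
```

View pics/ov_scene13.png

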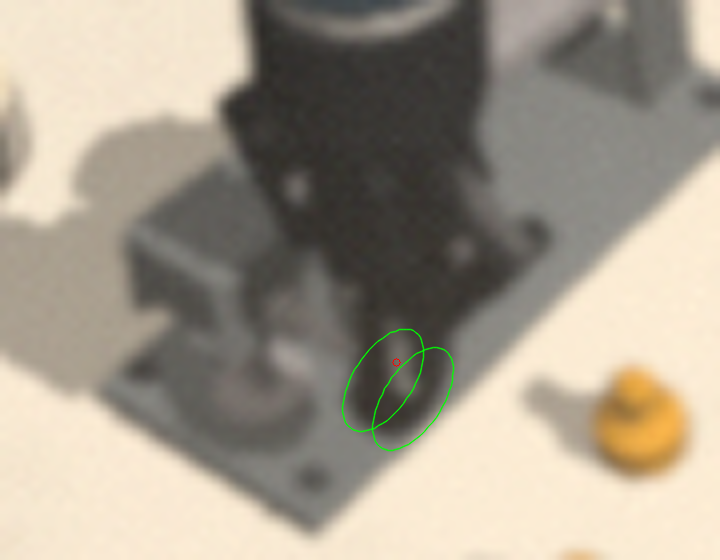

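>>> {"method": "step_arm", "body": {"commands": [[0.36,0,0,0,-0.255,0.012,0],[0.36,0,0,0,-0.255,0.012,0],[0.36,0,0,0,-0.255,0.012,0],[0.36,0,0,0,-0.255,0.012,0],[0.36,0,0,0,-0.255,0.012,0],[0,0,0,0,0,0,0],[0,0,0,0,0,0,0]]}}

```text
time_s: 19.5
eef_pos: [0.4363, 0.1098, 0.1221]
eef_rot: [0.603, -0.437, -0.393, 0.538]
wrist_force: [2.8, 9.0, -2.3]
opening: 0.146
```

>>> {"method": "step_arm", "body": {"commands": [[0.36,0,0,0,-0.255,0.012,0],[0.36,0,0,0,-0.255,0.012,0],[0.36,0,0,0,-0.255,0.012,0],[0.36,0,0,0,-0.255,0.012,0],[0.24,0,0,0,-0.17,0.008,0],[0.12,0,0,0,-0.085,0.004,0],[0,0,0,0,0,0,0],[0,0,0,0,0,0,0],[0,0,0,0,0,0,0]]}}

```text
time_s: 20.4
eef_pos: [0.4492, 0.1085, 0.1577]
eef_rot: [0.642, -0.379, -0.341, 0.573]
wrist_force: [3.7, 9.4, -4.0]
opening: 0.144
```

```bash
python3 -c "
from ov2 import *
o=st(); print(toolR(o).as_matrix()[:,1]); knob('14',.446,.1095,.152,tcp=o['eef_pos'])"
```

```text
{'time_s': 20.4, 'q': [-0.0456, 0.3714, 1.611, 0.0348, 1.6584, -1.5125], 'eef_pos': [0.4492, 0.1085, 0.1577], 'eef_rot': [0.6416, -0.3789, -0.3414, 0.5729], 'wrist_force': [3.7322, 9.4032, -3.9996], 'opening': 0.144}
[-0.4764369   0.0564689  -0.87739338]
```

View pics/ov_scene14.png

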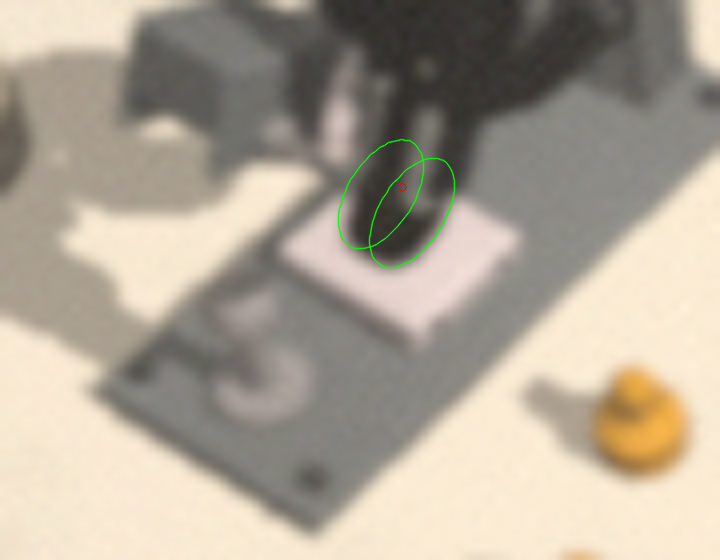

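View pics/scene14.png

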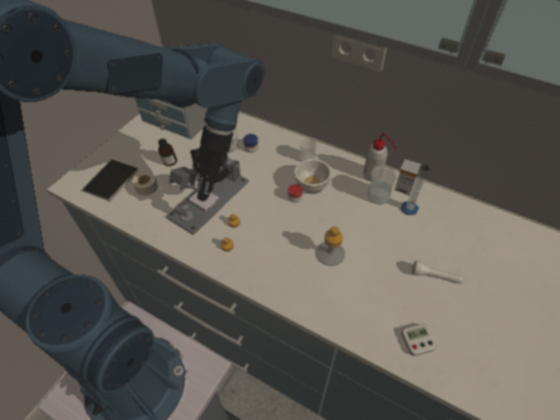

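View pics/top14.png

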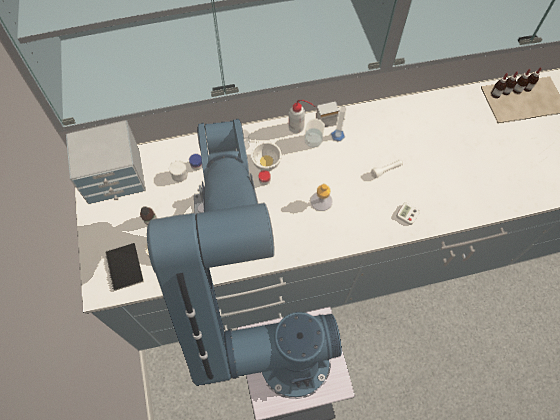

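Run:
```python
from ov import *
d=np.load("scene14.npy"); C=cloud("scene",d); im=cv2.imread("pics/scene14.png")
u=proj("scene",[.431,.1255,.07])[0].astype(int); c0,r0=u[0]-45,u[1]-45
for (x,y) in ((200,45),(180,30),(230,40),(205,70),(415,225)):
    print((x,y),C[r0+y//8,c0+x//8].round(3))
# pre-lift coupler same
st(); ov('15',.5365,-.2335,.065)
for n in("scene","top"):
  C=cloud(n,np.load(n+"15.npy")); hsv=cv2.cvtColor(cv2.imread(f"pics/{n}15.png"),cv2.COLOR_BGR2HSV)
  m=(hsv[...,0]>10)&(hsv[...,0]<27)&(hsv[...,1]>130)&(abs(C[...,0]-.536)<.06)&(abs(C[...,1]+.234)<.06)
  for a,b in((.062,.08),(.085,.095),(.106,.13)):
    P=C[m&(C[...,2]>a)&(C[...,2]<b)]; print(n,a,len(P),P.mean(0).round(4),np.percentile(P,[5,95],axis=0).round(3).tolist())
```

```text
(200, 45) [0.445 0.18  0.192]
(180, 30) [0.451 0.195 0.187]
(230, 40) [0.454 0.179 0.185]
(205, 70) [0.441 0.178 0.185]
(415, 225) [0.442 0.101 0.149]
{'time_s': 20.5, 'q': [-0.0456, 0.3713, 1.611, 0.0348, 1.6584, -1.5126], 'eef_pos': [0.4492, 0.1085, 0.1577], 'eef_rot': [0.6416, -0.3789, -0.3415, 0.5729], 'wrist_force': [3.8435, 8.6761, -3.2379], 'opening': 0.1437}
scene 0.062 27 [ 0.5165 -0.2409  0.0753] [[0.512, -0.254, 0.071], [0.524, -0.226, 0.079]]
scene 0.085 119 [ 0.5275 -0.2381  0.0896] [[0.515, -0.254, 0.086], [0.544, -0.218, 0.094]]
scene 0.106 54 [ 0.532  -0.2359  0.1143] [[0.525, -0.245, 0.108], [0.54, -0.227, 0.118]]
top 0.062 4 [ 0.5337 -0.2284  0.0773] [[0.517, -0.239, 0.073], [0.554, -0.215, 0.079]]
top 0.085 57 [ 0.5284 -0.2333  0.0905] [[0.515, -0.252, 0.086], [0.544, -0.214, 0.094]]
top 0.106 25 [ 0.5357 -0.2344  0.1161] [[0.527, -0.244, 0.109], [0.544, -0.225, 0.122]]
```

View pics/ov_top15.png

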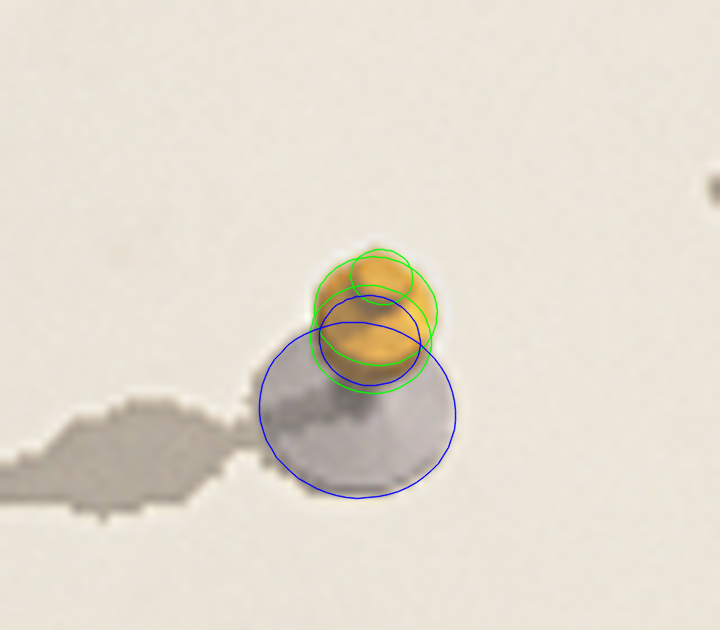

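View pics/ov_scene15.png

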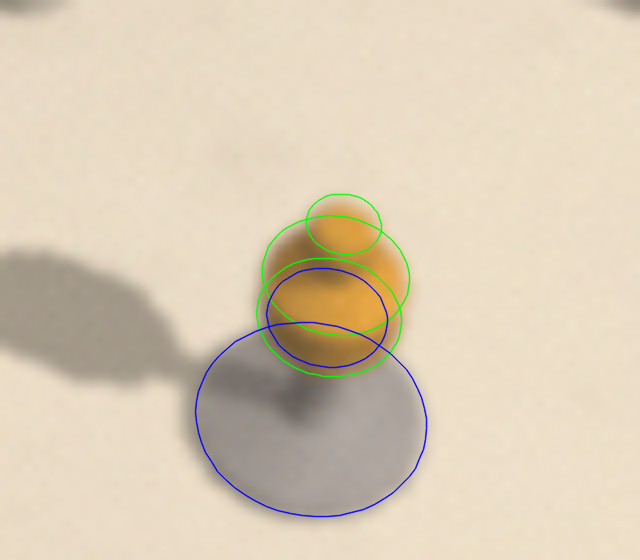

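>>> {"method": "step_arm", "body": {"commands": [[0.06,0,0,0,-0.05,0,0],[0,0,0,0,0,0,0],[0,0,0,0,0,0,0],[0,0,0,0,0,0,0],[0,0,0,0,0,0,0],[0,0,0,0,0,0,0],[0,0,0,0,0,0,0]]}}

```text
time_s: 21.3
eef_pos: [0.4498, 0.1084, 0.1591]
eef_rot: [0.643, -0.377, -0.34, 0.574]
wrist_force: [3.0, 8.7, -3.9]
opening: 0.146
```

```bash
python3 -c "
from ov2 import *
o=st(); knob('16',.446,.1095,.153,tcp=o['eef_pos'],cams=('scene',))"
```

```text
{'time_s': 21.3, 'q': [-0.0459, 0.3755, 1.6044, 0.0351, 1.6672, -1.5127], 'eef_pos': [0.4498, 0.1084, 0.1591], 'eef_rot': [0.6428, -0.3769, -0.3396, 0.574], 'wrist_force': [2.9726, 8.7262, -3.9099], 'opening': 0.1459}
```

View pics/ov_scene16.png

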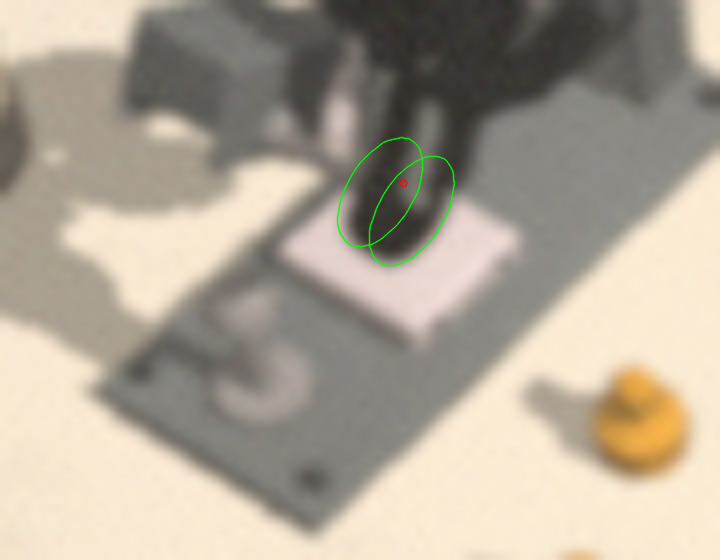

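The arm is steady, with the knob gripped about 10 cm higher and the ball stud exposed below it.

```bash
python3 -c "
from h import *
print(ctrl.hand_in())"
```

```text
the job is handed in; nothing more can be done
None
```

The press is open and the job is handed in at 21.3 s; no verdict was reported.

- **Weight:** I took the large brass weight (48 mm body) off the press arm by its knob and carried it straight to the stand, without setting it down anywhere else. Both cameras show it upright on the stand top, centred to about 2 mm.
- **Latch and arm:** I pinched the latch knob across its flat faces and pulled it out about 14 mm. The spring force was about 9 N, which fits that distance. The arm came free and I lifted it by the knob along its arc. The tool rose about 99.5 mm (roughly 0.5 rad), and the picture shows the ball stud exposed.
- **Final hold:** I stopped there still gripping the knob, with the readings steady. No wrist force I read exceeded about 10 N, and I saw nothing else on the worktop move.
- **Disagreements:**
  - The two cameras differed by 2–4 mm on the positions at the start, so I averaged them.
  - The gripper opening read a little below the true widths, 0.246 for the 24 mm knob. The pictures and the lifted weight (about 0.43 kg) confirmed the grip.

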